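# Test the sprung diverter arm, then close its drive with the thin cover

### The job

Finish the service of the parcel diverter. First push its orange sprung arm round, gently and without running well past, until the pointer stands at the red mark on the white scale, hold it there for about a second and let it spring back to rest. Then slide the thin yellow cover lying on the scale platter, flat, out over the platter's front edge (the one towards the robot) by about a quarter of its length, pick it up there by its two long sides, and lay it flat over the open top of the grey drive housing, lined up with it, without dropping it on the bench and leaving everything else where it stands.

Things in the scene. Friction and masses are not known exactly. Their poses are not given: they have to be found in the camera images.
- scale: Bench scale, fixed. Origin: centre of its underside on the table; z up, x away from the robot's side. Bright stainless platter, 260 (x) by 240 (y) by 8 mm, centred on the origin, top at z=90 (front edge at x=-130). Below the platter's rim a grey base 220 by 200 mm, its top 28 mm under the platter's. A display hangs left of the left post, y=145 to 310, z=150 to 280.
- front_edge (a point): Middle of the platter's front edge (towards the robot), at the platter's top, z=90 above the table; axes as the scale's: x points inward over the platter, y along the edge. In front of it is free space down to the table.
- bar_mid (a point): Middle of the blue tube bar, 28 mm in diameter, that crosses above the platter along the scale's y, 95 mm behind the front edge; its axis is 119 mm above the platter (underside 105 mm above it). Two upright posts of the same tube, 145 mm to either side, carry it. A tool that points straight down does not fit where the cover lies: tilt it to reach under.
- cover_center (a point): Centre of the loose thin yellow metal cover: 150 (x) by 56 (y) by 3 mm (z), 50 to 110 g, symmetrical. Starts flat on the platter under the bar, x roughly along the scale's x. Pressed lightly from above with the fingertips (5 to 20 N) and dragged it slides along with them. It can be taken only where it overhangs: fingers down past both long sides, closing along its y.
- drive: Diverter drive, fixed. Origin: centre of its underside, z up, x away from the robot's side. Grey narrow housing 150 (x) by 44 (y) mm, flat rim at z=75, open top 120 by 30 mm with gears inside. The cover belongs flat on this rim, centred, its x along the drive's x (either way round), overhanging 6 mm at each long side. The arm's vertical pivot stands at x=-30, y=-95.
- diverter (a joint): Angle of the orange sprung arm about its vertical pivot, rad: 0 at rest, where the arm points along the drive's -y; grows as its free end swings towards the drive's +x (away from the robot), up to 1.0. A spring of 0.6 N m/rad, preloaded by 0.15 N m, drives it back to 0.
- push_point (a point): Middle of the arm's rear face (the -x side at rest), where it is pushed: 85 mm from the pivot axis, 45 mm above the table. The arm is a bar 14 mm wide, from z=32 to z=58, reaching 105 mm from the pivot. The x axis points along the arm away from the pivot, y the way the arm is pushed.
- pointer_tip (a point): Tip of the thin black pointer on the arm's end, 125 mm from the pivot axis; it turns with the arm, x axis outward along the arm, y the way the arm is pushed.
- mark: Red mark on the rim of the white quadrant scale (93 to 145 mm from the arm's pivot, top at z=16), fixed. Origin: on the pivot axis at table height; its x points horizontally from the pivot to the mark (114 to 156 mm out, 7 wide), y the way the arm swings when pushed. The pointer stands at the mark when the pointer's x and the mark's are in line.
- weight_a: Black iron block weight, about 68x44x44 mm, on the left rear of the platter; bystander, to be left alone. Origin: centre of its underside.
- weight_b: Black iron block weight, about 56x36x36 mm, on the right rear of the platter; bystander, to be left alone. Origin: centre of its underside.
- tape_roll: Roll of orange packing tape lying flat, 100 mm across, 48 high; bystander, to be left alone. Origin: centre of its underside.
- carton: Small brown carton, 100x80x60 mm; bystander, to be left alone. Origin: centre of its underside.
- dispenser: Hand tape dispenser, grey with a red drum, 100 mm long, about 97 high; bystander, to be left alone. Origin: centre of its underside.
- mouse: Black computer mouse, 62 mm across, 32 high; bystander, to be left alone. Origin: centre of its underside.
- stapler: Blue stapler, 120x32 mm, 39 high; bystander, to be left alone. Origin: centre of its underside.
Not all that is in view belongs to the job. What is shaped like the part that bears cover_center but pink or purple is not meant.

How it is judged (in metres and radians):
On the way, in this order (a step that is already met when the one before it is completed fails the run):
1. the pointer stands at the red mark (within 8 mm at its tip) for half a second (y of pointer_tip in the frame of mark between -0.008 and 0.008 m), for 0.5 s.
2. the arm has sprung back to rest (value of joint diverter below 0.05 rad), for 0.2 s.
3. the cover lies flat on the platter and overhangs its front edge by 25 mm or more (x of cover_center in the frame of scale below -0.08 m and angle between cover_center's own z axis and vertical below 0.08 rad and z of cover_center in the frame of scale between 0.0875 and 0.0965 m), for 0.2 s.
4. the cover is lifted clear of the platter (z of cover_center in the frame of scale above 0.11 m), for 0.1 s.
At the end, for the whole second after the job is handed in: The cover lies flat and still on the rim of the drive housing, its centre within 10 mm of the housing's along and across, turned less than 7 degrees from it, and the sprung arm is at rest (below 0.05 rad) (x of cover_center in the frame of drive between -0.01 and 0.01 m and y of cover_center in the frame of drive between -0.01 and 0.01 m and z of cover_center in the frame of drive between 0.0735 and 0.08 m and angle between cover_center's own z axis and vertical below 0.05 rad and angle between the x axis of cover_center and the x axis of drive, either way round below 0.12 rad and linear speed of cover below 0.01 m/s and value of joint diverter below 0.05 rad); the robot touches nothing.
It fails at once if the pointer is pushed more than 25 mm past the red mark (y of pointer_tip in the frame of mark above 0.025 m).
It fails at once if the cover falls off towards the bench (height (world z) of cover_center below 0.055 m).
It fails at once if a bystander is shifted by more than 30 mm (distance of any of weight_a, weight_b, tape_roll, carton, dispenser, mouse, stapler from where it was at the start of the episode above 0.03 m).
It also fails if it takes over 72 s, if anything falls off the work surface, if the arm or the gripper's body presses on something with over 40 N, if the wrist force passes 120 N, or if a joint passes its speed limit or range.

### The arm

A 6-joint arm with a two-finger parallel gripper is mounted at the origin on the work surface. World frame = base frame: x ahead of the robot, y to its left, z up, the work surface at z = 0. Lengths are in mm, angles in rad, forces in N, time in s.
With the tool pointing down it reaches from about 350 to 975 mm from the base axis. Payload 17.4 kg.
Tool frame: the origin (TCP) lies on the centre line of the jaws, within the pads' length; the fingertips stand 17 mm ahead of it and the grasp point (between the pads) lies 2 mm behind it (robot.nose_length is the z of the fingertips in the tool frame, in mm); z points along the fingers, y is the direction in which the jaws open and shut (so a half turn about z gives the same grasp; the last joint's range is limited). The gripper opens to 85 mm and grips with 20 to 120 N. Pads are 22 mm wide; open, the fingers measure 114 mm over their backs; the gripper's body (76 mm by 85 mm) begins 54 mm behind the grasp point. The pads swing forward as they close: fully open they stand 13 mm farther back than shut.
Start: joints at [1.075, 0.116, 1.442, -0, 1.584, -0.038], TCP at [298.342, 605.495, 217.503] pointing down, gripper open.
Joint ranges: [-2.83, 2.83], [-0.83, 2.19], [0.07, 2.5], [-1.14, 4.28], [0.01, 3], [-2.97, 2.97]. Speed limits (rad/s): [1.89, 1.89, 2.22, 3.14, 3.14, 3.14].

### API

Orientations are given as a 3x3 rotation matrix whose columns are the frame's x, y, z axes.
In Python, from station import telemetry, imaging, robot, finder gives the robot as it stands.
- The arm moves only by the tool move_arm, never from a script. Its argument "increments" is a list that holds one entry, the list of rows, each a list of 7 numbers: the turn, a rotation vector about the tool's x, y, z scaled (see below), then the shift along the tool's x, y, z scaled (see below), then the closure in counts, from 0 (fully open) to 255 (shut). A call has exactly 10 rows; each row is the pose to reach, as a shift and turn from the pose commanded when the call began, along the tool's axes at that moment; what a row does not reach only later rows make up. The controller multiplies each number of a shift by 0.2 m and each number of a turn by 30 degrees. A row lasts 1/12 s, in which the tool goes at most 41.7 mm and 7.16 degrees, less where a joint would pass 70% of its speed; a pose out of reach is approached as far as the arm can. A call with a number of a shift or a turn outside -1 to 1 is refused whole. A call with a gripper value outside its range is refused whole. The fingers move at their own pace and stop on an object; "squeeze" is the grip in N (left out, the last holds). Time passes only in rows, so rows that repeat a pose let the fingers close, or fill a call up. It gives the time, the measured TCP pose, the force and the opening at its end, in the units of the state.
- telemetry.read_state(): the state, without advancing time (a new reading comes with each control period).
- imaging.read_camera(name): name is "scene" or "top" or "wrist"; returns the picture (480x640x3 uint8, red, green, blue); there is no depth.
- imaging.camera_params(name): a dict with "intrinsics" (3x3 intrinsics, pixels), "dist_coeffs" ([k1, k2, p1, p2, k3] as OpenCV has them; the pictures are not rectified), "eye" and "rotation" of the camera in the world. Camera axes: x right, y down, z forward; pixel columns grow to the right and rows downward; lengths in mm; the calibration is good to about 2 mm. A picture is of the moment at which its call begins: read the wrist's pose just before it. camera_params takes no time and is no camera call; for the wrist camera it gives the pose at the moment of the call.
- robot.sign_off(): hands the job in, once; it reports no verdict.
Trained networks look in the newest picture that a camera, given by its name, has taken for a name from the list of things; names that differ only in an ending like _2 or _b are one class to them, and where a whole thing is asked for, a point or a joint stands for the part that bears it (a point fixed in the world has none). Each returns a list of dicts, best first, with "confidence" (0 to 1); they miss things now and then, are a little off and sometimes report something else, mostly with a low value. They report only what shows in the picture. A call takes as long as a camera call. They do not tell look-alikes from the thing itself.
- finder.look_for(camera, query): "uv" ([column, row] in pixels, amid what is visible of it).
- finder.outline_of(camera, query): "pixels" (480x640 bool, what is visible of it) and "uv" ([column, row] in pixels, amid what is visible of it).
- finder.mark_of(camera, query): "uv" ([column, row] in pixels: a listed point, or the origin of a listed thing).
The state is a dict: "clock": time; "joint_positions": joint angles; "dq": joint speeds; "effort": joint torques, N m; "position": TCP position; "eef_rot": TCP orientation; "contact_force": force on the tool from outside, world axes, zero at the start; "moment": the same for the moment, N m; "opening": finger opening in mm.
Only numpy, scipy, OpenCV 4.12 (cv2) and the standard library are available. Lean on these libraries where they do the work, as an engineer would, in place of code of your own. Each camera call takes 0.05 s, during which the arm holds its last target.

## Working session

There is one attempt and no reset: what is moved stays moved. The work goes in short steps, Python scripts to look and compute and a tool call to move; the robot and the scene stay as the last step left them, time stands still between calls to the robot, and variables do not carry over. Pictures are saved under pics/ and viewed, and the job is handed in when it is done.

Besides the shell and the picture viewer there is one more tool, called as name(argument=value, ...) on one line, values as JSON. move_arm: Moves the arm, as the interface text tells. Its arguments: {"type":"object","properties":{"increments":{"type":"array"},"squeeze":{"type":"number"}},"required":["increments"]}

```bash
ls -la; mkdir -p pics; python3 - <<'E'
from station import telemetry, imaging, robot, finder
import cv2, numpy as np
s=telemetry.read_state()
for k,v in s.items(): print(k,np.round(v,3).tolist())
for c in ["scene","top","wrist"]:
    im=imaging.read_camera(c); cv2.imwrite(f"pics/{c}0.png",im[:,:,::-1])
    p=imaging.camera_params(c)
    for k,v in p.items(): print(c,k,np.round(v,3).tolist())
print(robot.nose_length)
E
```

```text
total 12
drwxr-xr-x  3 agent agent 4096 Dec  7 05:59 .
drwxr-xr-x 23 root  root  4096 Dec  7 05:59 ..
drwxr-xr-x  2 agent agent 4096 Dec  7 05:59 pics
clock 0.0
joint_positions [1.075, 0.116, 1.442, 0.0, 1.584, -0.038]
dq [0.0, 0.002, 0.002, -0.001, -0.001, 0.001]
effort [0.001, -73.198, -63.248, 0.0, 0.006, 0.0]
position [298.233, 605.318, 216.769]
eef_rot [[-0.897, 0.442, -0.001], [0.442, 0.897, -0.001], [0.0, -0.001, -1.0]]
contact_force [0.467, 0.531, 0.365]
moment [-0.038, -0.007, 0.07]
opening 85.18
scene intrinsics [[461.09, 0.0, 318.406], [0.0, 461.09, 241.794], [0.0, 0.0, 1.0]]
scene dist_coeffs [-0.062, 0.0, 0.0, 0.0, 0.0]
scene eye [1224.592, -475.764, 790.729]
scene rotation [[0.586, 0.489, -0.646], [0.81, -0.347, 0.473], [0.007, -0.801, -0.599]]
top intrinsics [[461.345, 0.0, 319.523], [0.0, 461.345, 243.037], [0.0, 0.0, 1.0]]
top dist_coeffs [-0.114, 0.0, 0.0, 0.0, 0.0]
top eye [377.643, 27.097, 1225.209]
top rotation [[0.02, -0.989, 0.143], [-1.0, -0.019, 0.007], [-0.004, -0.143, -0.99]]
wrist intrinsics [[338.232, 0.0, 313.815], [0.0, 338.232, 243.144], [0.0, 0.0, 1.0]]
wrist dist_coeffs [-0.001, 0.0, 0.0, 0.0, 0.0]
wrist eye [236.791, 636.585, 373.757]
wrist rotation [[0.442, 0.863, 0.244], [0.897, -0.425, -0.121], [-0.0, 0.272, -0.962]]
17.0
```

View pics/scene0.png

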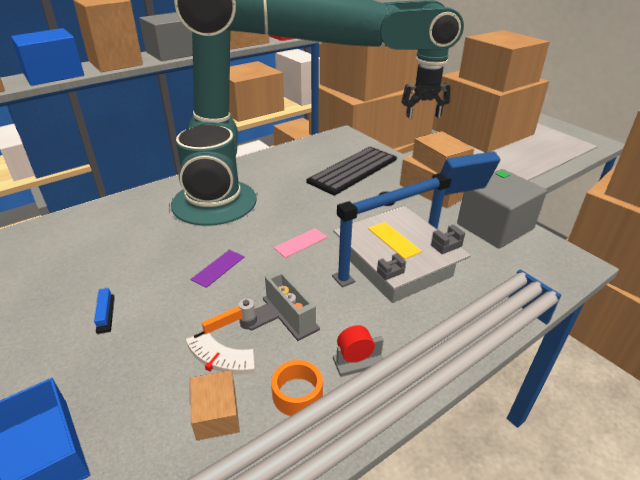

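View pics/top0.png

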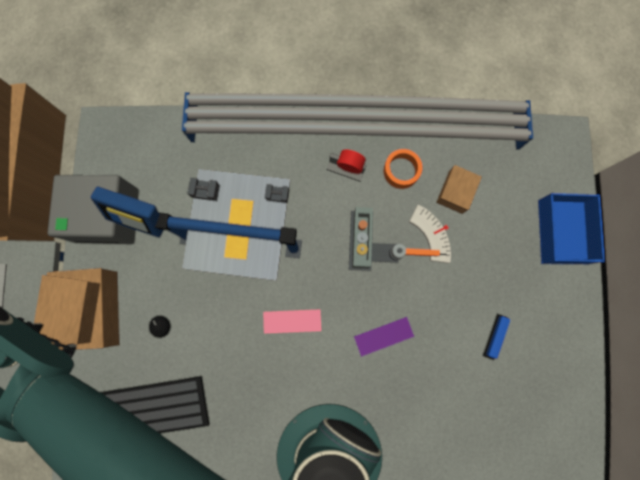

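View pics/wrist0.png

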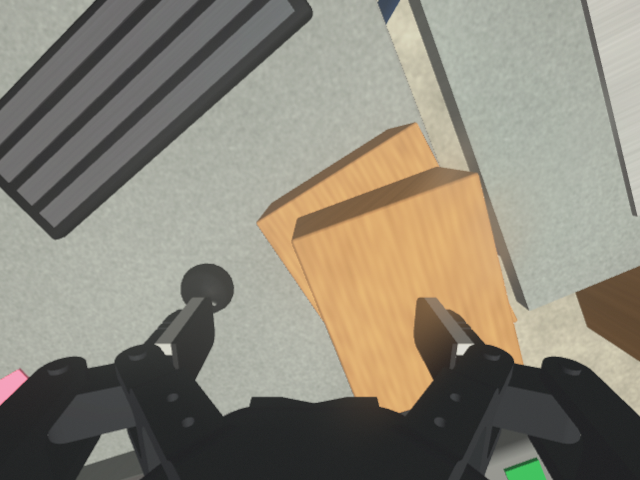

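The scene view shows the yellow cover at about (395,240), with the drive at (290,305) and the orange arm at (222,319). In the top view the platter is at (237,225), the drive at (362,240), the pivot at (400,250) and the red mark at (443,230). I'll localise these now.

```bash
cat > h.py <<'E'
from station import telemetry, imaging, robot, finder
import cv2, numpy as np
from scipy.spatial.transform import Rotation as R
def ray(cam,uv,p=None):
    p=p or imaging.camera_params(cam)
    K=np.array(p["intrinsics"]);d=np.array(p["dist_coeffs"])
    n=cv2.undistortPoints(np.array([[uv]],float),K,d)[0,0]
    r=np.array(p["rotation"])@np.array([n[0],n[1],1.])
    return np.array(p["eye"]),r
def onz(cam,uv,z,p=None):
    e,r=ray(cam,uv,p); return e+r*(z-e[2])/r[2]
def tri(rays):
    A=np.zeros((3,3));b=np.zeros(3)
    for e,r in rays:
        r=r/np.linalg.norm(r);M=np.eye(3)-np.outer(r,r);A+=M;b+=M@e
    return np.linalg.solve(A,b)
def proj(cam,X,p=None):
    p=p or imaging.camera_params(cam)
    Rw=np.array(p["rotation"]).T; t=-Rw@np.array(p["eye"])
    return cv2.projectPoints(np.atleast_2d(np.array(X,float)),cv2.Rodrigues(Rw)[0],t,np.array(p["intrinsics"]),np.array(p["dist_coeffs"]))[0][:,0]
E
python3 - <<'E'
from h import *
Z=dict(scale=0,front_edge=90,bar_mid=209,cover_center=91.5,drive=0,push_point=45,pointer_tip=45,mark=0)
for q,z in Z.items():
    for c in ["top","scene"]:
        for d in finder.mark_of(c,q)[:3]:
            print(q,c,np.round(d["uv"],1),round(d["confidence"],2),np.round(onz(c,d["uv"],z),1))
E
```

```text
scale top [244.3 227.1] 0.71 [594.7 240.2   0. ]
scale top [205.8 191.1] 0.19 [693.5 351.8   0. ]
scale scene [396.1 269.1] 0.73 [589.9 245.4   0. ]
front_edge top [227.6 277.9] 0.83 [450.5 260.7  90. ]
front_edge top [243.3 229.2] 0.53 [573.3 226.8  90. ]
front_edge scene [368.9 217.2] 0.73 [458.  255.5  90. ]
front_edge scene [291.3 312.1] 0.47 [ 636.2 -114.7   90. ]
bar_mid top [224.2 226.2] 0.81 [558.9 249.5 209. ]
bar_mid scene [394.5 194.5] 0.95 [548.6 248.6 209. ]
cover_center top [289.4 321.1] 0.97 [348.4 104.5  91.5]
cover_center top [381.2 337.1] 0.74 [ 314.  -119.2   91.5]
cover_center top [236.8 228.7] 0.73 [574.1 243.   91.5]
cover_center scene [299.7 240.7] 0.97 [439.3  39.8  91.5]
cover_center scene [220.2 266.2] 0.71 [ 414.  -170.1   91.5]
drive top [358.2 240.6] 0.86 [563.6 -68.1   0. ]
drive scene [291.8 314.5] 0.72 [568.  -71.7   0. ]
push_point top [429.4 254.6] 0.71 [ 523.7 -249.8   45. ]
push_point scene [209.2 322.4] 0.9 [ 520.6 -255.8   45. ]
pointer_tip top [444.  250.5] 0.77 [ 535.1 -288.3   45. ]
pointer_tip scene [197.7 333.6] 0.77 [ 536.3 -290.1   45. ]
mark top [159.3 326.3] 0.21 [322.5 458.3   0. ]
```

```bash
python3 - <<'E'
import cv2
a=cv2.imread("pics/top0.png");b=cv2.imread("pics/scene0.png")
cv2.imwrite("pics/t_sc.png",cv2.resize(a[160:290,170:310],None,fx=5.5,fy=4.5*5.5/4.5*0.83,interpolation=2)[:600,:800])
cv2.imwrite("pics/t_dr.png",cv2.resize(a[190:290,340:470],None,fx=6,fy=6,interpolation=2))
cv2.imwrite("pics/s_dr.png",cv2.resize(b[260:390,180:330],None,fx=5,fy=4.6*5/4.6*0.92,interpolation=2))
E
```

```text
(no output)
```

View pics/t_sc.png

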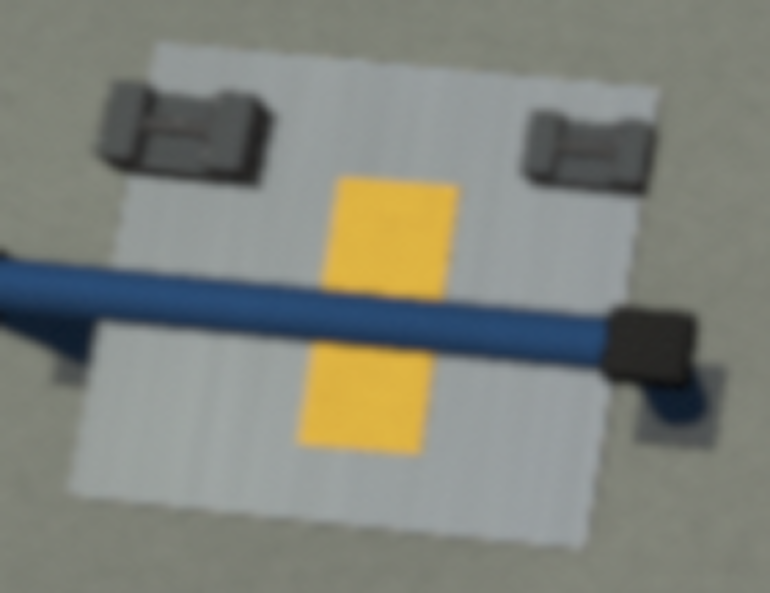

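View pics/t_dr.png

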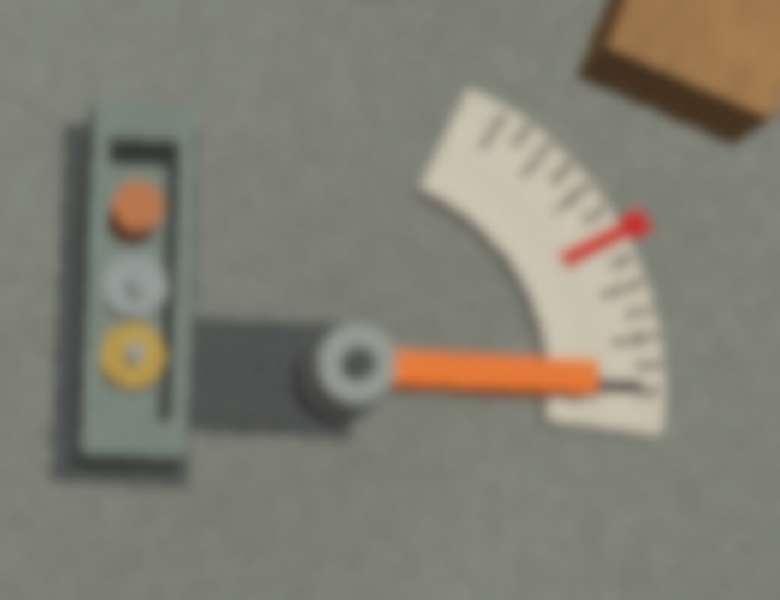

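View pics/s_dr.png

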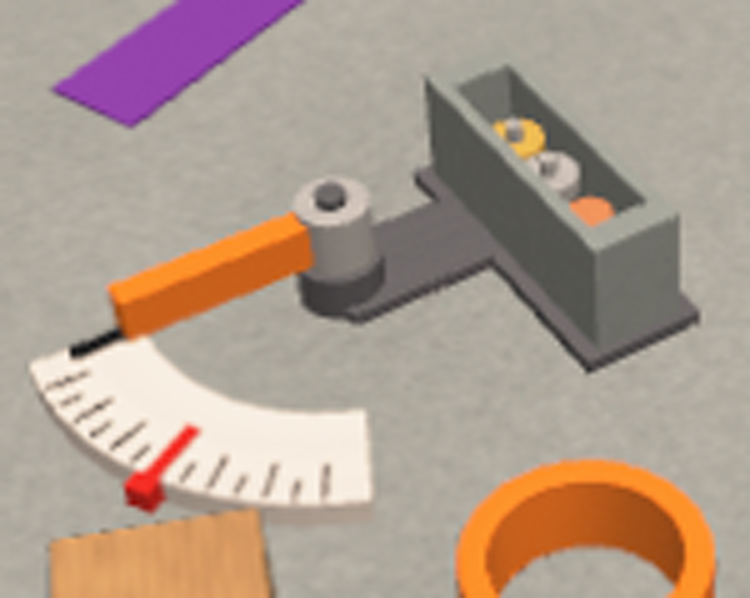

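```bash
cat > fit.py <<'E'
from h import *
from scipy.optimize import least_squares
P={c:imaging.camera_params(c) for c in("top","scene")}
def T(p,L):
    c,s=np.cos(p[2]),np.sin(p[2]); L=np.array(L,float)
    return np.c_[p[0]+c*L[:,0]-s*L[:,1],p[1]+s*L[:,0]+c*L[:,1],L[:,2]]
def fit(obs,p0,free=3):
    f=lambda p:np.concatenate([(proj(c,T(p,L),P[c])-np.array(uv)).ravel() for c,L,uv in obs])
    r=least_squares(f,p0,x_scale=[1,1,.01]); return r.x,np.round(f(r.x).reshape(-1,2),1).tolist()
E
python3 - <<'E'
from fit import *
def tc(l,o,sx,sy): return [(o[0]+u/sx-.4,o[1]+v/sy-.4) for u,v in l]
# rear-left, rear-right, front-right, front-left
rim=[(75,22,75),(75,-22,75),(-75,-22,75),(-75,22,75)]
t=tc([(97,105),(200,105),(188,458),(80,455)],(340,190),6,6)
s=tc([(680,215),(597,250),(425,82),(508,66)],(180,260),5,4.6)
for o in ([("top",rim,t)],[("scene",rim,s)],[("top",rim,t),("scene",rim,s)]):
    print("drive",*fit(o,[565,-70,0]))
pl=[(130,120,90),(130,-120,90),(-130,-120,90),(-130,120,90)]
t=tc([(155,43),(658,88),(583,548),(70,493)],(170,160),5.5,4.565)
print("scale",*fit([("top",pl,t)],[580,240,0]))
cv=[(75,28,93),(75,-28,93),(-75,-28,93),(-75,28,93)]
t=tc([(338,177),(458,185),(422,453),(298,444)],(170,160),5.5,4.565)
print("cover",*fit([("top",cv,t)],[580,240,0]))
print("mark pts",[onz("top",u,16).round(1) for u in tc([(565,260),(637,225)],(340,190),6,6)],[onz("scene",u,16).round(1) for u in tc([(193,431),(140,485)],(180,260),5,4.6)])
E
```

```text
drive [ 5.63925879e+02 -7.47530930e+01 -3.17488018e-02] [[-0.1, -0.4], [-0.1, 0.5], [-0.1, 0.2], [0.3, -0.2]]
drive [ 5.67713622e+02 -7.56851567e+01 -1.51402514e-02] [[0.6, 1.0], [0.3, 1.7], [-0.2, 0.0], [-0.8, -3.4]]
drive [ 5.65478688e+02 -7.49014825e+01 -2.34906722e-02] [[-0.3, -0.9], [-0.3, -0.2], [0.2, -0.5], [0.6, -0.7], [0.1, 0.4], [-0.3, 1.0], [-0.2, -0.8], [-0.8, -4.1]]
scale [ 5.89212094e+02  2.46489690e+02 -9.89085807e-02] [[-0.1, -0.6], [0.5, -0.5], [0.6, 0.3], [-1.0, 0.7]]
cover [ 5.74998880e+02  2.38533548e+02 -6.98730488e-02] [[-0.0, -0.1], [0.0, -0.1], [-0.1, 0.1], [0.2, 0.1]]
mark pts [array([ 585.8, -269.2,   16. ]), array([ 602.4, -302.2,   16. ])] [array([ 586.2, -270.3,   16. ]), array([ 601.6, -302.3,   16. ])]
```

```bash
python3 - <<'E'
from fit import *
b=cv2.imread("pics/scene0.png")
c=cv2.resize(b[265:345,245:345],None,fx=7,fy=7,interpolation=cv2.INTER_CUBIC)
rim=[(75,22,75),(75,-22,75),(-75,-22,75),(-75,22,75)]
for p,col in(([563.9,-74.75,-.0317],(0,0,255)),):
    q=(proj("scene",T(p,rim))-[245,265]+.5)*7
    cv2.polylines(c,[q.round().astype(int)],True,col,1)
cv2.imwrite("pics/s_dr2.png",c)
a=cv2.imread("pics/top0.png")
c=cv2.resize(a[195:275,345:445],None,fx=7,fy=7,interpolation=cv2.INTER_CUBIC)
q=(proj("top",T([563.9,-74.75,-.0317],rim))-[345,195]+.5)*7
cv2.polylines(c,[q.round().astype(int)],True,(0,0,255),1)
cv2.imwrite("pics/t_dr2.png",c)
E
```

```text
(no output)
```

View pics/s_dr2.png

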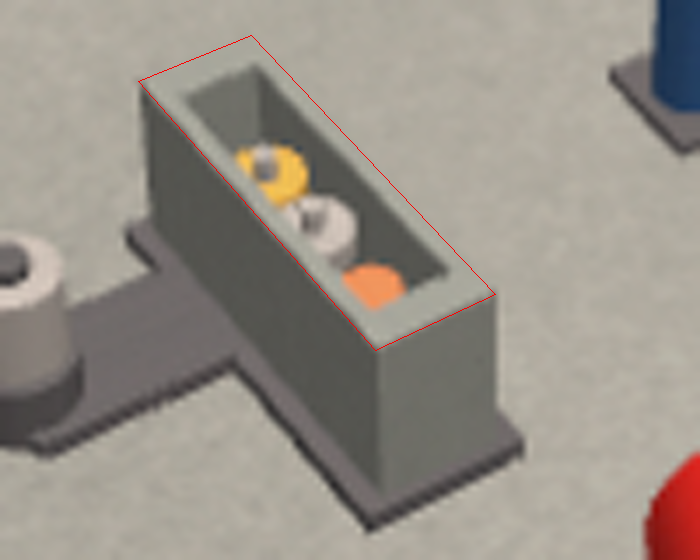

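View pics/t_dr2.png

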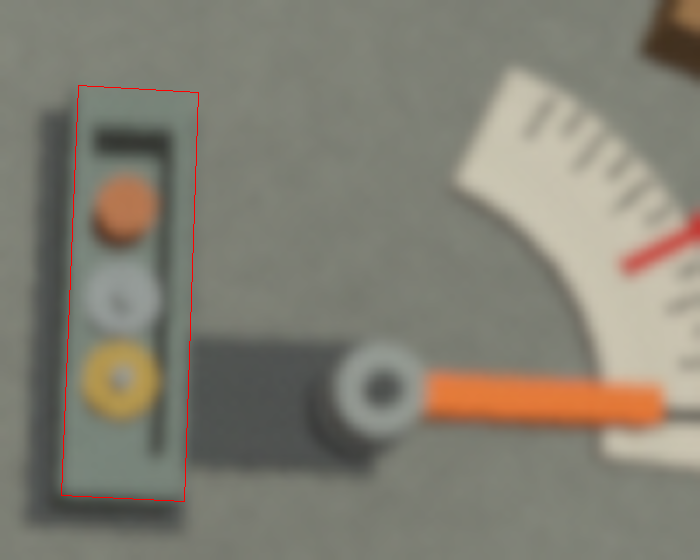

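Projecting the drive fit into both views matches its rim well: drive at (564,-74.7), yaw -0.032. The pivot is then at (531,-169), and the mark at about 0.52 rad. Next I'll check the platter and cover fits in the scene view and write a planner.

```bash
cat > plan.py <<'E'
from h import *
def Rz(a): return R.from_euler('z',a).as_matrix()
def tool(yaw,tilt=0.):
    """tool y axis at world angle yaw; z down, tilted by tilt so that z leans forward (along -x_tool horizontally)"""
    y=np.array([np.cos(yaw),np.sin(yaw),0]); f=np.array([np.sin(yaw),-np.cos(yaw),0]) # forward = -tool x
    z=np.sin(tilt)*f+np.cos(tilt)*np.array([0,0,-1.]); x=np.cross(y,z)
    return np.c_[x,y,z]
def rows(p0,R0,wps,g,hold=0,ease=False):
    """wps: list of (p,R); spread over 10-hold rows evenly by segments"""
    n=10-hold; out=[]; N=len(wps)
    P=[np.array(p0)]+[np.array(w[0]) for w in wps]; Rs=[R0]+[w[1] for w in wps]
    for i in range(1,11):
        t=min(i/n,1.); 
        if ease: t=t*t*(3-2*t)
        t*=N; k=min(int(t),N-1);f=t-k
        if t>=N: k,f=N-1,1.
        p=P[k]+(P[k+1]-P[k])*f
        dr=R.from_matrix(Rs[k].T@Rs[k+1]).as_rotvec(); Rr=Rs[k]@R.from_rotvec(dr*f).as_matrix()
        sh=R0.T@(p-P[0])/200; tn=R.from_matrix(R0.T@Rr).as_rotvec()/np.radians(30)
        out.append([round(float(v),3)+0. for v in np.r_[tn,sh]]+[g])
    print("max",np.abs(np.array(out)[:,:6]).max()); print(str(out).replace(" ",""))
def now():
    s=telemetry.read_state(); return np.array(s["position"]),np.array(s["eef_rot"]),s
E
python3 - <<'E'
from plan import *; from fit import *
b=cv2.imread("pics/scene0.png")
pl=[(130,120,90),(130,-120,90),(-130,-120,90),(-130,120,90)]
cv=[(75,28,93),(75,-28,93),(-75,-28,93),(-75,28,93)]
c=cv2.resize(b[150:310,320:480],None,fx=3.7,fy=3.7,interpolation=cv2.INTER_CUBIC)
for p,L in(([589.2,246.5,-.0989],pl),([575,238.5,-.07],cv)):
    q=(proj("scene",T(p,L))-[320,150]+.5)*3.7
    cv2.polylines(c,[q.round().astype(int)],True,(0,0,255),1)
cv2.imwrite("pics/s_sc2.png",c)
p,Rt,s=now(); print(robot.nose_length)
y=np.radians(88.2)
A=tool(np.radians(75)); B=tool(y)
rows(p,Rt,[([360,420,300],A)],255)
rows([360,420,300],A,[([410,220,300],B)],255)
rows([410,220,300],B,[([450,20,280],B)],255)
rows([450,20,280],B,[([475,-160,200],B)],255)
rows([475,-160,200],B,[([485,-252,130],B)],255)
E
```

```text
17.0
max 0.696
[[0.0,0.0,-0.037,-0.069,-0.07,-0.041,255],[0.0,0.0,-0.075,-0.137,-0.139,-0.083,255],[0.0,0.0,-0.112,-0.206,-0.209,-0.124,255],[0.0,0.0,-0.15,-0.275,-0.278,-0.165,255],[0.0,0.0,-0.187,-0.343,-0.348,-0.206,255],[0.0,0.0,-0.225,-0.412,-0.417,-0.248,255],[0.0,0.0,-0.262,-0.48,-0.487,-0.289,255],[0.0,0.0,-0.3,-0.549,-0.557,-0.33,255],[0.0,0.0,-0.337,-0.618,-0.626,-0.371,255],[0.0,0.0,-0.374,-0.686,-0.696,-0.413,255]]
max 0.901
[[0.0,0.0,-0.044,-0.05,-0.09,0.0,255],[0.0,0.0,-0.088,-0.1,-0.18,0.0,255],[0.0,0.0,-0.132,-0.15,-0.27,0.0,255],[0.0,0.0,-0.176,-0.2,-0.36,0.0,255],[0.0,0.0,-0.22,-0.25,-0.451,0.0,255],[0.0,0.0,-0.264,-0.3,-0.541,0.0,255],[0.0,0.0,-0.308,-0.35,-0.631,0.0,255],[0.0,0.0,-0.352,-0.4,-0.721,0.0,255],[0.0,0.0,-0.396,-0.45,-0.811,0.0,255],[0.0,0.0,-0.44,-0.5,-0.901,0.0,255]]
max 0.993
[[0.0,0.0,0.0,-0.023,-0.099,0.01,255],[0.0,0.0,0.0,-0.046,-0.199,0.02,255],[0.0,0.0,0.0,-0.069,-0.298,0.03,255],[0.0,0.0,0.0,-0.093,-0.397,0.04,255],[0.0,0.0,0.0,-0.116,-0.497,0.05,255],[0.0,0.0,0.0,-0.139,-0.596,0.06,255],[0.0,0.0,0.0,-0.162,-0.695,0.07,255],[0.0,0.0,0.0,-0.18
[... 158 characters left out ...]
1,-0.179,0.08,255],[0.0,0.0,0.0,-0.046,-0.269,0.12,255],[0.0,0.0,0.0,-0.061,-0.358,0.16,255],[0.0,0.0,0.0,-0.077,-0.448,0.2,255],[0.0,0.0,0.0,-0.092,-0.537,0.24,255],[0.0,0.0,0.0,-0.107,-0.627,0.28,255],[0.0,0.0,0.0,-0.123,-0.717,0.32,255],[0.0,0.0,0.0,-0.138,-0.806,0.36,255],[0.0,0.0,0.0,-0.153,-0.896,0.4,255]]
max 0.458
[[0.0,0.0,0.0,-0.006,-0.046,0.035,255],[0.0,0.0,0.0,-0.013,-0.092,0.07,255],[0.0,0.0,0.0,-0.019,-0.137,0.105,255],[0.0,0.0,0.0,-0.026,-0.183,0.14,255],[0.0,0.0,0.0,-0.032,-0.229,0.175,255],[0.0,0.0,0.0,-0.039,-0.275,0.21,255],[0.0,0.0,0.0,-0.045,-0.321,0.245,255],[0.0,0.0,0.0,-0.052,-0.367,0.28,255],[0.0,0.0,0.0,-0.058,-0.412,0.315,255],[0.0,0.0,0.0,-0.064,-0.458,0.35,255]]
```

View pics/s_sc2.png

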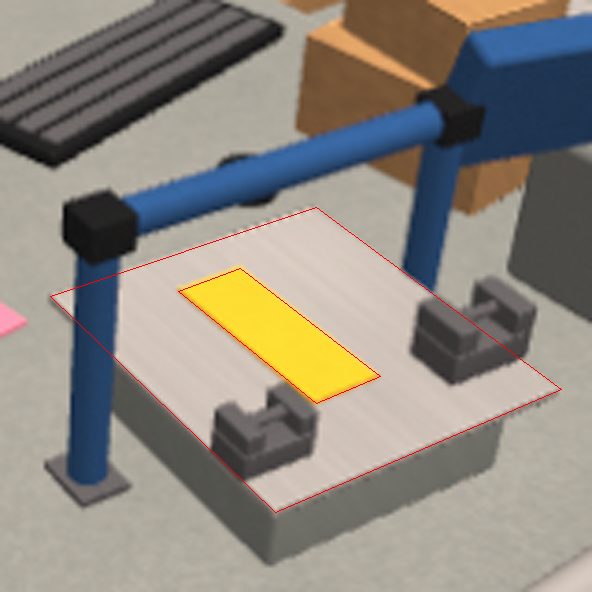

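The platter and cover fits project exactly onto the scene view (cover corners at about 180,292 / 240,268 / 380,376 / 317,403 in the crop). I'll drive over to the arm with the gripper shut.

move_arm(increments=[[[0,0,-0.037,-0.07,-0.07,-0.08,255],[0,0,-0.075,-0.14,-0.14,-0.16,255],[0,0,-0.11,-0.21,-0.21,-0.24,255],[0,0,-0.15,-0.275,-0.28,-0.3,255],[0,0,-0.19,-0.345,-0.35,-0.34,255],[0,0,-0.225,-0.41,-0.42,-0.37,255],[0,0,-0.26,-0.48,-0.49,-0.39,255],[0,0,-0.3,-0.55,-0.56,-0.41,255],[0,0,-0.34,-0.62,-0.63,-0.415,255],[0,0,-0.375,-0.69,-0.7,-0.415,255]]])

```text
clock: 1.78
position: [360.5, 418.0, 301.0]
eef_rot: [[-0.966, 0.257, 0.001], [0.257, 0.966, 0.001], [-0.0, 0.001, -1.0]]
contact_force: [0.4, 0.5, 1.2]
opening: 0.1
```

move_arm(increments=[[[0,0,-0.044,-0.05,-0.09,0,255],[0,0,-0.088,-0.1,-0.18,0,255],[0,0,-0.13,-0.15,-0.27,0,255],[0,0,-0.18,-0.2,-0.36,0,255],[0,0,-0.22,-0.25,-0.45,0,255],[0,0,-0.26,-0.3,-0.54,0,255],[0,0,-0.31,-0.35,-0.63,0,255],[0,0,-0.35,-0.4,-0.72,0,255],[0,0,-0.4,-0.45,-0.81,0,255],[0,0,-0.44,-0.5,-0.9,0,255]]])

```text
clock: 2.62
position: [410.4, 218.2, 300.7]
eef_rot: [[-1.0, 0.03, 0.0], [0.03, 1.0, 0.0], [-0.0, 0.0, -1.0]]
contact_force: [0.7, 1.0, 0.2]
opening: 0.2
```

move_arm(increments=[[[0,0,0,-0.023,-0.1,0.01,255],[0,0,0,-0.046,-0.2,0.02,255],[0,0,0,-0.07,-0.3,0.03,255],[0,0,0,-0.09,-0.4,0.04,255],[0,0,0,-0.115,-0.5,0.05,255],[0,0,0,-0.14,-0.6,0.06,255],[0,0,0,-0.16,-0.7,0.07,255],[0,0,0,-0.185,-0.8,0.08,255],[0,0,0,-0.21,-0.9,0.09,255],[0,0,0,-0.23,-0.99,0.1,255]]])

```text
clock: 3.45
position: [450.2, 18.7, 280.6]
eef_rot: [[-1.0, 0.031, 0.0], [0.031, 1.0, -0.0], [-0.0, -0.0, -1.0]]
contact_force: [0.2, 0.5, 0.5]
opening: 0.2
```

move_arm(increments=[[[0,0,0,-0.015,-0.09,0.04,255],[0,0,0,-0.03,-0.18,0.08,255],[0,0,0,-0.046,-0.27,0.12,255],[0,0,0,-0.06,-0.36,0.16,255],[0,0,0,-0.077,-0.45,0.2,255],[0,0,0,-0.09,-0.54,0.24,255],[0,0,0,-0.107,-0.63,0.28,255],[0,0,0,-0.123,-0.72,0.32,255],[0,0,0,-0.138,-0.81,0.36,255],[0,0,0,-0.153,-0.9,0.4,255]]])

```text
clock: 4.28
position: [475.1, -162.0, 200.3]
eef_rot: [[-1.0, 0.031, 0.0], [0.031, 1.0, -0.0], [-0.0, -0.0, -1.0]]
contact_force: [0.2, 0.1, 0.1]
opening: 0.2
```

move_arm(increments=[[[0,0,0,-0.01,-0.06,0.08,255],[0,0,0,-0.02,-0.12,0.16,255],[0,0,0,-0.03,-0.18,0.24,255],[0,0,0,-0.04,-0.24,0.33,255],[0,0,0,-0.05,-0.3,0.42,255],[0,0,0,-0.055,-0.36,0.51,255],[0,0,0,-0.06,-0.42,0.6,255],[0,0,0,-0.064,-0.45,0.68,255],[0,0,0,-0.064,-0.45,0.74,255],[0,0,0,-0.064,-0.45,0.74,255]]])

```text
clock: 5.12
position: [484.1, -250.8, 49.9]
eef_rot: [[-0.999, 0.032, -0.003], [0.032, 0.999, 0.002], [0.003, 0.002, -1.0]]
contact_force: [-0.3, -0.4, -0.9]
opening: -0.6
```

```bash
python3 - <<'E'
from plan import *
p,Rt,s=now(); print(p,robot.nose_length)
for c in("wrist","scene"):
    im=imaging.read_camera(c); cv2.imwrite(f"pics/{c}1.png",im[:,:,::-1])
b=cv2.imread("pics/scene1.png"); cv2.imwrite("pics/s1c.png",cv2.resize(b[260:390,160:330],None,fx=4.5,fy=4.5,interpolation=2))
piv=np.array([531.0,-168.7]); phi0=-np.pi/2-.0317
def pose(th,gap):
    f=phi0+th; er=np.array([np.cos(f),np.sin(f)]); et=np.array([-np.sin(f),np.cos(f)])
    return np.r_[piv+85*er-(18+gap)*et,52], tool(f+np.pi)
print(pose(0,25),Rt)
rows(p,Rt,[pose(0,0),pose(.15,0),pose(.3,0)],255)
E
```

```text
[ 484.05953035 -250.80582366   49.94991573] 17.0
(array([ 485.32755458, -252.29442403,   52.        ]), array([[-0.9994976 ,  0.03169469,  0.        ],
       [ 0.03169469,  0.9994976 ,  0.        ],
       [ 0.        ,  0.        , -1.        ]])) [[-0.99949536  0.03162357 -0.0029966 ]
 [ 0.03161817  0.99949834  0.00183316]
 [ 0.00305307  0.00173749 -0.99999383]]
max 0.573
[[0.001,-0.002,0.0,-0.039,-0.002,-0.003,255],[0.002,-0.003,0.0,-0.079,-0.004,-0.006,255],[0.003,-0.005,0.0,-0.118,-0.007,-0.01,255],[0.003,-0.006,-0.057,-0.144,-0.009,-0.011,255],[0.004,-0.006,-0.143,-0.164,-0.012,-0.011,255],[0.004,-0.006,-0.229,-0.183,-0.014,-0.011,255],[0.004,-0.006,-0.315,-0.203,-0.016,-0.011,255],[0.004,-0.005,-0.401,-0.222,-0.015,-0.011,255],[0.004,-0.005,-0.487,-0.242,-0.015,-0.011,255],[0.004,-0.005,-0.573,-0.261,-0.015,-0.011,255]]
```

View pics/s1c.png

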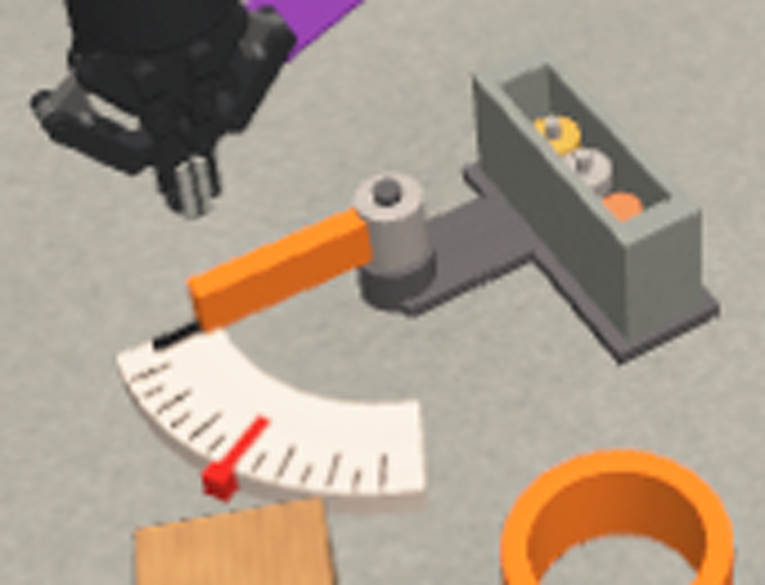

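View pics/wrist1.png

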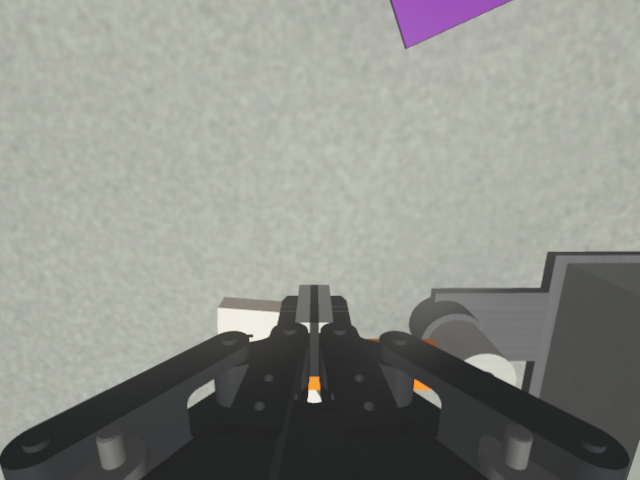

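The scene crop shows the closed fingers at (190,190), behind the orange arm and clear of the hub. I'll push part way, to about 0.3 rad.

move_arm(increments=[[[0,0,0,-0.039,-0.002,-0.003,255],[0,0,0,-0.079,-0.004,-0.006,255],[0,0,0,-0.118,-0.007,-0.01,255],[0.003,-0.006,-0.057,-0.144,-0.009,-0.011,255],[0.004,-0.006,-0.143,-0.164,-0.012,-0.011,255],[0.004,-0.006,-0.229,-0.183,-0.014,-0.011,255],[0.004,-0.006,-0.315,-0.203,-0.016,-0.011,255],[0.004,-0.005,-0.4,-0.222,-0.015,-0.011,255],[0.004,-0.005,-0.487,-0.242,-0.015,-0.011,255],[0.004,-0.005,-0.573,-0.261,-0.015,-0.011,255]]])

```text
clock: 6.05
position: [538.4, -255.9, 55.3]
eef_rot: [[-0.963, -0.268, 0.004], [-0.268, 0.963, -0.002], [-0.003, -0.003, -1.0]]
contact_force: [0.2, 0.5, 0.3]
opening: -0.0
```

```bash
cat > push.py <<'E'
from plan import *
piv=np.array([531.0,-168.7]); phi0=-np.pi/2-.0317
def pose(th,gap,z=52):
    f=phi0+th; er=np.array([np.cos(f),np.sin(f)]); et=np.array([-np.sin(f),np.cos(f)])
    return np.r_[piv+85*er-(18+gap)*et,z], tool(f+np.pi)
E
python3 - <<'E'
from push import *
p,Rt,s=now(); print(p,s["contact_force"],pose(.3,0)[0])
for c in("top","scene"):
    im=imaging.read_camera(c); cv2.imwrite(f"pics/{c}2.png",im[:,:,::-1])
    for d in finder.mark_of(c,"pointer_tip")[:2]: 
        X=onz(c,d["uv"],45); v=X[:2]-piv; print(c,d["confidence"],X,np.hypot(*v),np.arctan2(v[1],v[0])-phi0)
b=cv2.imread("pics/scene2.png"); cv2.imwrite("pics/s2c.png",cv2.resize(b[260:390,160:330],None,fx=4.5,fy=4.5,interpolation=2))
E
```

```text
[ 538.44444897 -255.94100093   55.26665247] [0.17052364 0.46233621 0.2594562 ] [ 536.17686148 -255.43061804   52.        ]
scene 0.96 [ 542.759812   -298.99597382   45.        ] 130.82558607975506 0.12171073033540969
```

View pics/s2c.png

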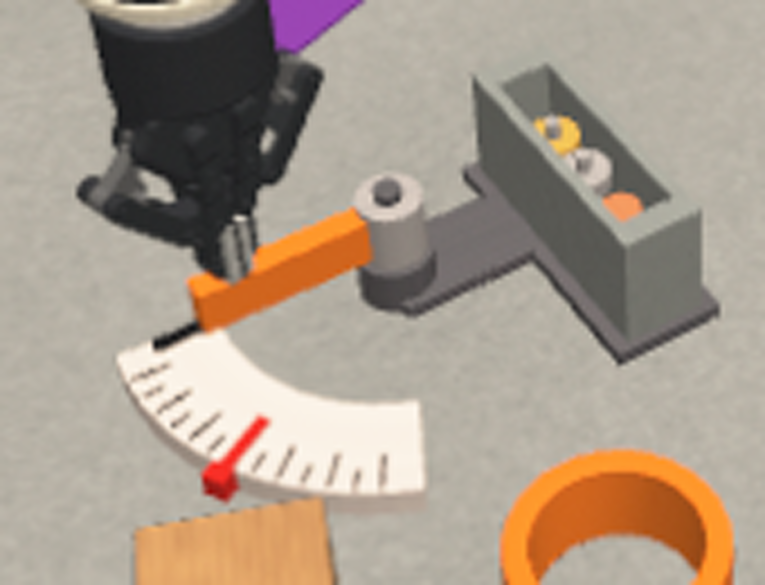

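```bash
python3 - <<'E'
from push import *
p,Rt,s=now(); print(p,s["joint_positions"],s["clock"],s["contact_force"])
for X in ([538.4,-255.9,38],[538.4,-255.9,60],[521,-254,58],[535,-254,58]):
    q=proj("scene",X)[0]; print(X,q,(q-[160,260])*4.5)
im=imaging.read_camera("wrist"); cv2.imwrite("pics/wrist2.png",im[:,:,::-1])
E
```

```text
[ 537.70888899 -255.88074743   54.93180202] [-4.86884858e-01  3.38121104e-02  1.79780739e+00 -2.23506991e-04
  1.30643164e+00 -2.32532882e+00] 6.25 [-0.10413161  1.00665129  0.47063982]
[538.4, -255.9, 38] [213.12107927 329.56081425] [239.04485674 313.02366413]
[538.4, -255.9, 60] [211.75181521 322.55901065] [232.88316846 281.51554793]
[521, -254, 58] [209.18595078 318.01169924] [221.33677852 261.05264657]
[535, -254, 58] [211.99269127 321.87899593] [233.96711069 278.45548168]
```

View pics/wrist2.png

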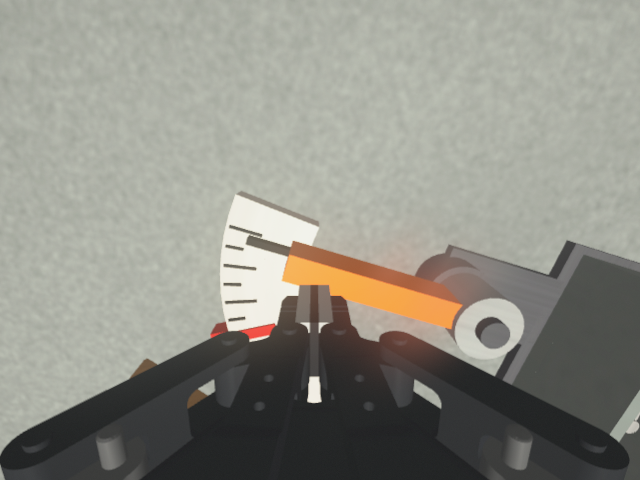

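View pics/top2.png

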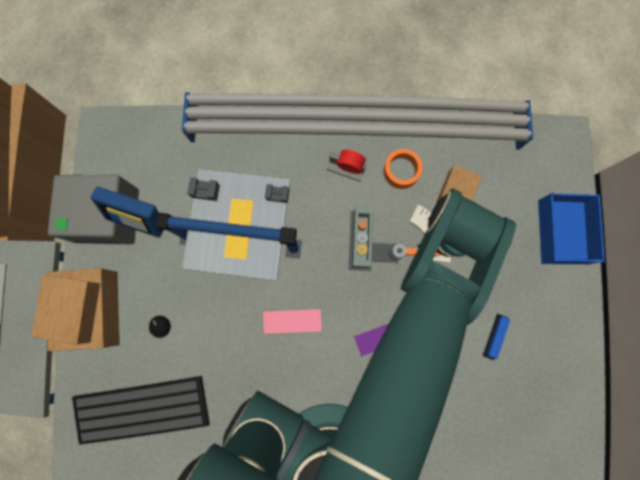

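```bash
python3 - <<'E'
from push import *
p,Rt,s=now(); P=imaging.camera_params("wrist")
for n in (-10,0,4,10,17,25):
  for dx in (11,-11): print(n,dx,proj("wrist",p+Rt@[dx,0,n],P)[0].round(1))
for nm,X in dict(pivtop=[531,-168.7,75],tipRear=[531-105*.0317-7,-168.7-105,58]).items(): print(nm,proj("wrist",X,P)[0])
# pointer & mark
E
```

```text
-10 11 [312.7 276.2]
-10 -11 [312.8 318.9]
0 11 [312.8 268.7]
0 -11 [312.8 309.3]
4 11 [312.8 266. ]
4 -11 [312.8 305.8]
10 11 [312.8 262.1]
10 -11 [312.8 300.8]
17 11 [312.9 257.9]
17 -11 [312.9 295.3]
25 11 [312.9 253.4]
25 -11 [312.9 289.5]
pivtop [500.24085649 341.34645112]
tipRear [286.05914279 251.35100936]
```

```bash
python3 - <<'E'
from push import *
for z in (20,33,45,55,65): 
  for dx in (-11,0,11):
    q=proj("scene",[484.06+dx,-250.8,z])[0]; print(z,dx,((q-[160,260])*4.5).round(0))
b=cv2.imread("pics/scene1.png"); cv2.imwrite("pics/s1z.png",cv2.resize(b[280:330,165:235],None,fx=11,fy=11,interpolation=2))
b=cv2.imread("pics/scene2.png"); cv2.imwrite("pics/s2z.png",cv2.resize(b[290:340,175:245],None,fx=11,fy=11,interpolation=2))
E
```

```text
20 -11 [197. 255.]
20 0 [206. 267.]
20 11 [215. 280.]
33 -11 [193. 237.]
33 0 [202. 249.]
33 11 [212. 262.]
45 -11 [190. 220.]
45 0 [199. 233.]
45 11 [208. 246.]
55 -11 [187. 205.]
55 0 [196. 218.]
55 11 [205. 231.]
65 -11 [184. 191.]
65 0 [193. 204.]
65 11 [202. 217.]
```

View pics/s1z.png

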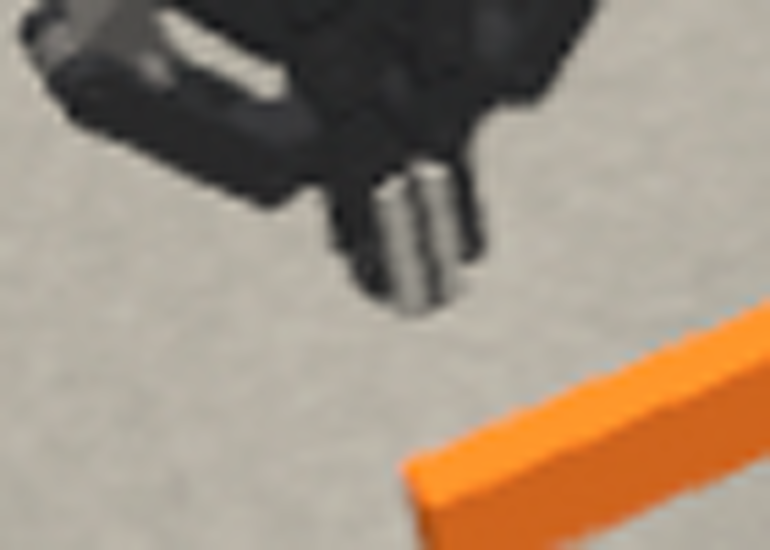

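View pics/s2z.png

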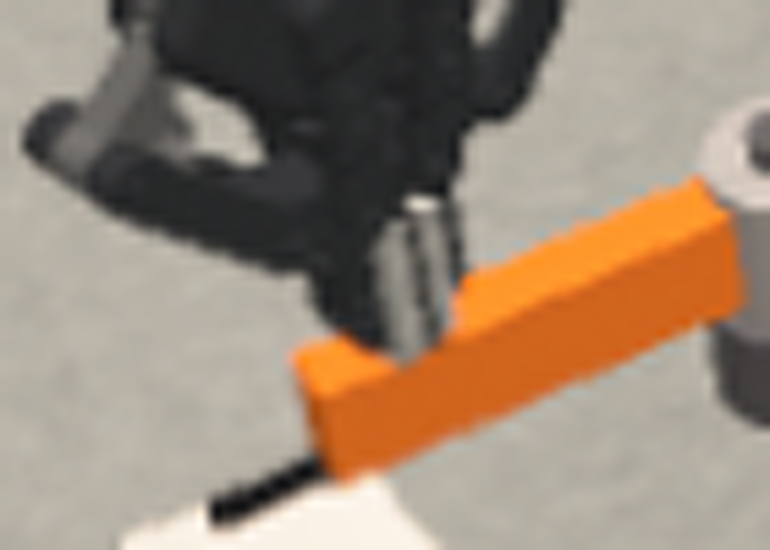

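```bash
python3 - <<'E'
from push import *
p,Rt,s=now(); P=imaging.camera_params("wrist")
for dy in (42,0):
 for n in (-25,-15,-5,4,17):
  print(dy,n,[proj("wrist",p+Rt@[dx,dy,n],P)[0].round(0).tolist() for dx in (11,-11)])
a=cv2.imread("pics/wrist0.png"); cv2.imwrite("pics/w0z.png",cv2.resize(a[280:420,110:290],None,fx=4,fy=4,interpolation=2))
a=cv2.imread("pics/wrist1.png"); cv2.imwrite("pics/w1z.png",cv2.resize(a[270:400,230:400],None,fx=4.5,fy=4.5,interpolation=2))
E
```

```text
42 -25 [[412.0, 289.0], [408.0, 336.0]]
42 -15 [[406.0, 280.0], [403.0, 324.0]]
42 -5 [[401.0, 272.0], [397.0, 314.0]]
42 4 [[396.0, 266.0], [393.0, 306.0]]
42 17 [[390.0, 258.0], [388.0, 295.0]]
0 -25 [[313.0, 289.0], [313.0, 336.0]]
0 -15 [[313.0, 280.0], [313.0, 324.0]]
0 -5 [[313.0, 272.0], [313.0, 314.0]]
0 4 [[313.0, 266.0], [313.0, 306.0]]
0 17 [[313.0, 258.0], [313.0, 295.0]]
```

View pics/w0z.png

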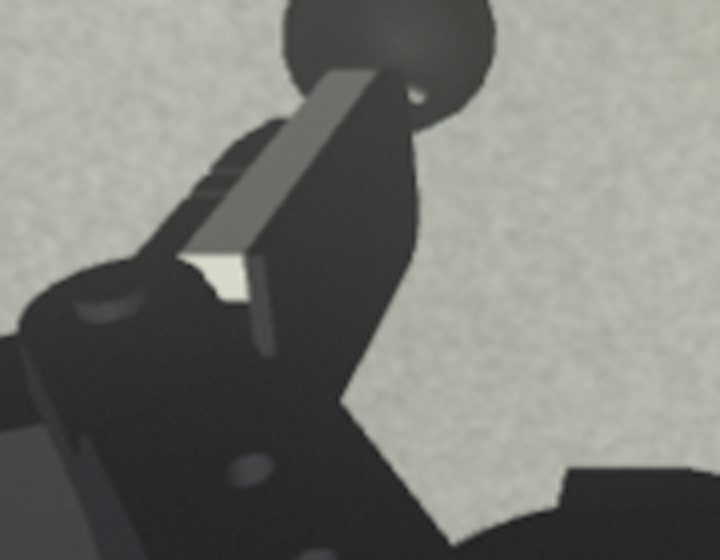

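View pics/w1z.png

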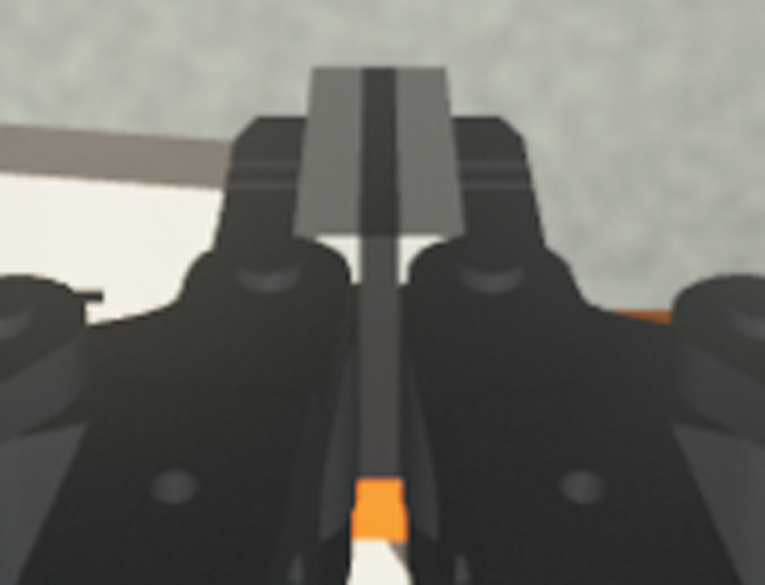

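The closed fingers passed over the arm. Both views put the shut fingertips well behind where nose_length says: about 20 mm behind the TCP instead of 17 mm ahead. I'll lift back and calibrate this before pushing again.

move_arm(increments=[[[0,0,0,0,0,-0.1,255],[0,0,0.05,0.03,0.01,-0.2,255],[0,0,0.12,0.06,0.02,-0.3,255],[0,0,0.2,0.1,0.035,-0.3,255],[0,0,0.3,0.14,0.05,-0.3,255],[0,0,0.4,0.19,0.067,-0.3,255],[0,0,0.5,0.23,0.08,-0.3,255],[0,0,0.573,0.274,0.097,-0.3,255],[0,0,0.573,0.274,0.097,-0.3,255],[0,0,0.573,0.274,0.097,-0.3,255]]])

```text
clock: 7.13
position: [479.1, -251.8, 114.9]
eef_rot: [[-1.0, 0.031, 0.003], [0.031, 1.0, -0.002], [-0.004, -0.002, -1.0]]
contact_force: [0.4, 0.1, 0.1]
opening: -0.2
```

```bash
python3 - <<'E'
from push import *
p,Rt,s=now(); print(p,s["contact_force"])
im=imaging.read_camera("wrist"); P=imaging.camera_params("wrist"); cv2.imwrite("pics/wrist3.png",im[:,:,::-1])
from fit import T
rim=[(75,22,75),(75,-22,75),(-75,-22,75),(-75,22,75)]
print("rim",proj("wrist",T([564,-74.7,-.0317],rim),P).round(1).tolist())
for nm,L in dict(hub=(-30,-95,75),armRE=(-30-7,-200,58),armFE=(-30+7,-200,58),armREb=(-37,-200,32)).items(): print(nm,proj("wrist",T([564,-74.7,-.0317],[L]),P).round(1))
print("cov purple?",P["eye"])
im=imaging.read_camera("scene"); cv2.imwrite("pics/scene3.png",im[:,:,::-1])
b=im[:,:,::-1]; cv2.imwrite("pics/s3z.png",cv2.resize(b[230:330,140:260],None,fx=6,fy=6,interpolation=2))
for z in (70,80,90,100,110,120): 
    for dx in(-11,11): print(z,dx,((proj("scene",[p[0]+dx,p[1],z])[0]-[140,230])*6).round(0))
E
```

```text
[ 479.11258606 -251.81332659  114.88038467] [0.42626857 0.06535456 0.12457051]
rim [[585.2, 460.3], [525.7, 460.2], [568.1, 269.8], [639.3, 270.0]]
hub [[442.2 334.2]]
armRE [[283.8 311.9]]
armFE [[284.2 329.8]]
armREb [[286.7 296.1]]
cov purple? [ 410.21440279 -248.8969759   271.39509806]
70 -11 [355. 419.]
70 11 [380. 453.]
80 -11 [351. 399.]
80 11 [376. 433.]
90 -11 [347. 379.]
90 11 [372. 413.]
100 -11 [342. 359.]
100 11 [368. 393.]
110 -11 [338. 339.]
110 11 [364. 373.]
120 -11 [334. 319.]
120 11 [359. 352.]
```

View pics/wrist3.png

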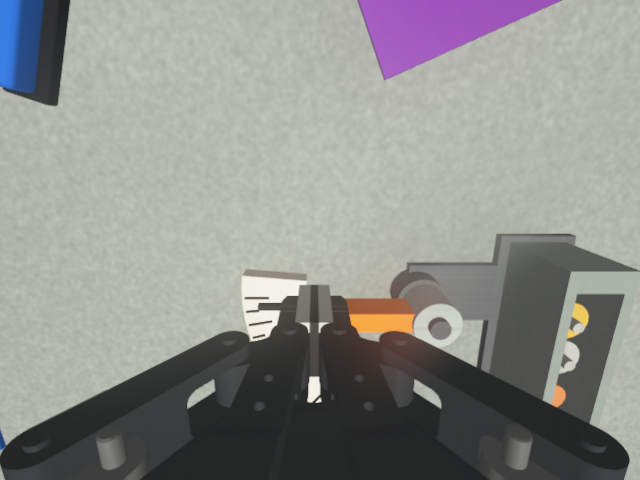

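View pics/s3z.png

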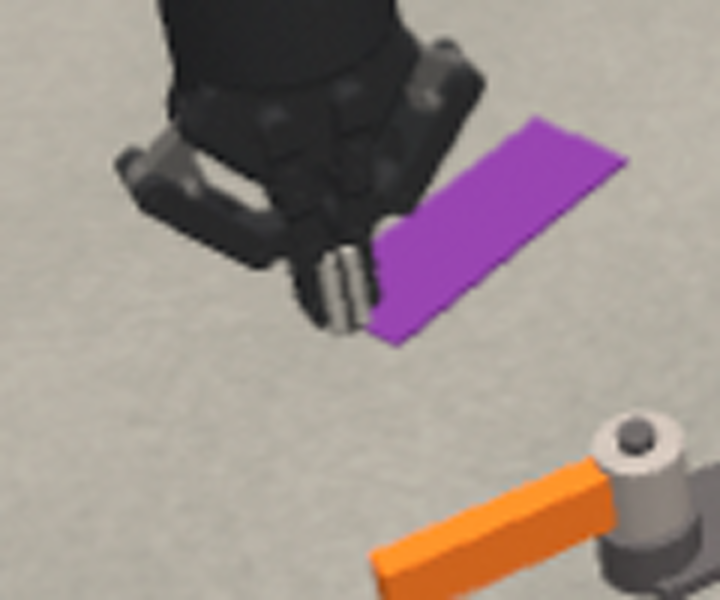

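Wrist camera pose is right: the drive rim corner is predicted at (568,270) and seen at (572,271). The scene view shows the finger tips at (345,333) in the crop, so z≈128 with the TCP at 115. That puts the tips about 14 mm behind the TCP. I'll descend in free space to TCP z≈25 and check again.

move_arm(increments=[[[0,0,0,0,0,0.05,255],[0,0,0,0,0,0.1,255],[0,0,0,0,0,0.16,255],[0,0,0,0,0,0.22,255],[0,0,0,0,0,0.28,255],[0,0,0,0,0,0.34,255],[0,0,0,0,0,0.4,255],[0,0,0,0,0,0.44,255],[0,0,0,0,0,0.45,255],[0,0,0,0,0,0.45,255]]])

```text
clock: 8.07
position: [479.1, -251.7, 23.8]
eef_rot: [[-1.0, 0.031, 0.002], [0.031, 1.0, -0.001], [-0.002, -0.001, -1.0]]
contact_force: [-0.0, -0.9, 0.4]
opening: -0.3
```

```bash
python3 - <<'E'
from push import *
p,Rt,s=now(); print(p,s["contact_force"])
im=imaging.read_camera("scene"); cv2.imwrite("pics/scene4.png",im[:,:,::-1])
b=im[:,:,::-1]; cv2.imwrite("pics/s4z.png",cv2.resize(b[260:350,160:260],None,fx=6.5,fy=6.5,interpolation=2))
for z in (5,15,25,35,45,55): 
    for dx in(-9,9): print(z,dx,((proj("scene",[p[0]+dx,p[1],z])[0]-[160,260])*6.5).round(0))
E
```

```text
[ 479.1102531  -251.73512123   23.80853337] [-0.04453628 -0.89134809  0.43779162]
5 -9 [284. 393.]
5 9 [306. 424.]
15 -9 [280. 374.]
15 9 [302. 404.]
25 -9 [276. 354.]
25 9 [298. 384.]
35 -9 [272. 334.]
35 9 [294. 364.]
45 -9 [268. 313.]
45 9 [290. 344.]
55 -9 [264. 293.]
55 9 [286. 323.]
```

View pics/s4z.png

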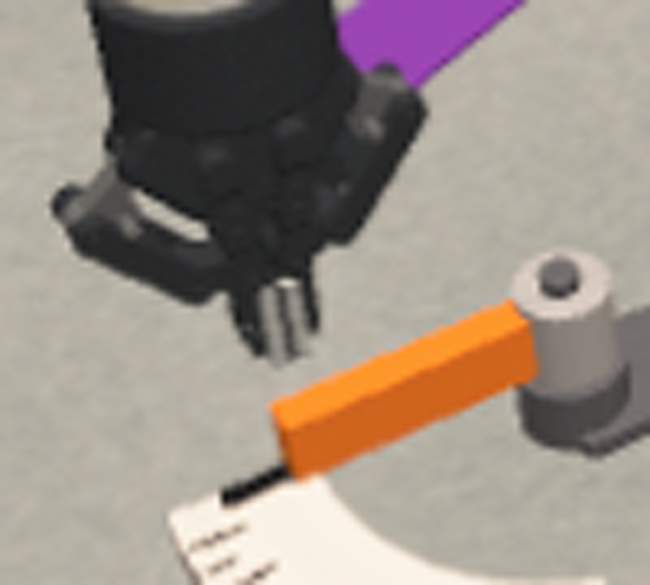

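Tips are now at z≈35, level with the arm's side (crop (285,363)). I'll push to about 0.3 rad.

```bash
python3 - <<'E'
from push import *
p,Rt,s=now(); z=p[2]
rows(p,Rt,[pose(0,0,z),pose(.15,0,z),pose(.3,0,z)],255)
E
```

```text
max 0.572
[[-0.001,0.002,0.0,-0.046,0.0,0.0,255],[-0.002,0.003,0.001,-0.093,0.0,0.0,255],[-0.003,0.005,0.001,-0.139,-0.001,0.0,255],[-0.003,0.006,-0.056,-0.167,-0.003,0.0,255],[-0.003,0.005,-0.142,-0.187,-0.005,0.001,255],[-0.004,0.005,-0.228,-0.206,-0.008,0.001,255],[-0.004,0.005,-0.314,-0.226,-0.009,0.001,255],[-0.004,0.005,-0.4,-0.245,-0.009,0.001,255],[-0.004,0.005,-0.486,-0.265,-0.009,0.001,255],[-0.004,0.005,-0.572,-0.284,-0.008,0.001,255]]
```

move_arm(increments=[[[0,0,0,-0.046,0,0,255],[0,0,0,-0.093,0,0,255],[0,0,0,-0.14,0,0,255],[0,0,-0.056,-0.167,-0.003,0,255],[0,0,-0.142,-0.187,-0.005,0,255],[0,0,-0.228,-0.206,-0.008,0,255],[0,0,-0.314,-0.226,-0.009,0,255],[0,0,-0.4,-0.245,-0.009,0,255],[0,0,-0.486,-0.265,-0.009,0,255],[0,0,-0.572,-0.284,-0.008,0,255]]])

```text
clock: 8.95
position: [537.0, -255.3, 24.9]
eef_rot: [[-0.964, -0.268, 0.002], [-0.268, 0.964, -0.002], [-0.002, -0.002, -1.0]]
contact_force: [-3.8, 0.6, 2.1]
opening: -0.3
```

```bash
python3 - <<'E'
from push import *
p,Rt,s=now(); print(p,s["contact_force"])
im=imaging.read_camera("scene"); cv2.imwrite("pics/scene5.png",im[:,:,::-1])
for d in finder.mark_of("scene","pointer_tip")[:2]: 
        X=onz("scene",d["uv"],45); v=X[:2]-piv; print(d["uv"],d["confidence"],X,np.hypot(*v),np.arctan2(v[1],v[0])-phi0)
b=im[:,:,::-1]; cv2.imwrite("pics/s5z.png",cv2.resize(b[280:380,170:290],None,fx=6,fy=6,interpolation=2))
rows(p,Rt,[pose(.4,0,p[2]),pose(.5,0,p[2])],255,hold=2)
E
```

```text
[ 536.98071914 -255.31094782   24.93132601] [-3.75334785  0.55384648  2.08750724]
[204.9, 346.3] 0.73 [ 577.39727373 -292.45685132   45.        ] 132.1683216910483 0.3903888775563158
max 0.377
[[-0.001,0.001,-0.047,-0.01,-0.002,0.0,255],[-0.002,0.002,-0.093,-0.019,-0.003,0.0,255],[-0.004,0.002,-0.14,-0.029,-0.005,0.0,255],[-0.005,0.003,-0.186,-0.039,-0.006,0.0,255],[-0.005,0.003,-0.234,-0.05,-0.007,0.0,255],[-0.005,0.003,-0.282,-0.06,-0.008,0.0,255],[-0.005,0.003,-0.329,-0.071,-0.008,0.0,255],[-0.005,0.003,-0.377,-0.082,-0.009,0.0,255],[-0.005,0.003,-0.377,-0.082,-0.009,0.0,255],[-0.005,0.003,-0.377,-0.082,-0.009,0.0,255]]
```

View pics/s5z.png

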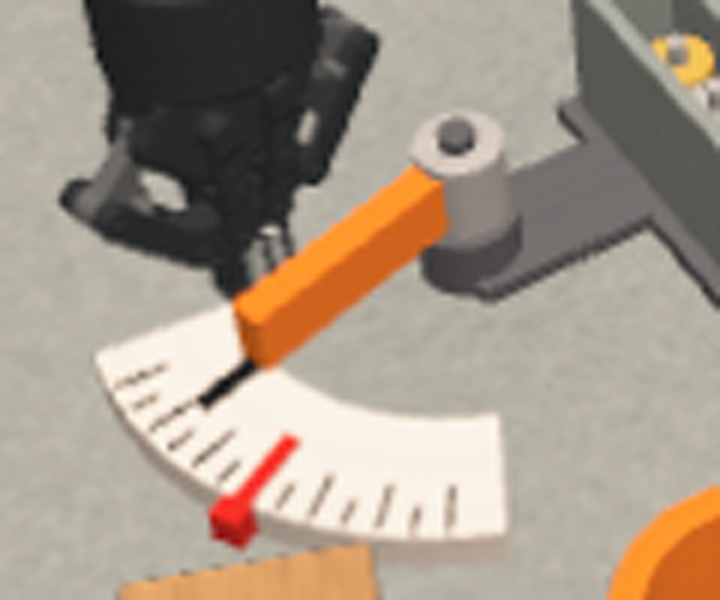

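Pushing works now: 3.8 N, arm at about 0.28 rad, pointer tip at (205,346). I'll move on to about 0.47.

move_arm(increments=[[[0,0,-0.042,-0.009,-0.002,0,255],[0,0,-0.084,-0.018,-0.003,0,255],[0,0,-0.126,-0.027,-0.005,0,255],[0,0,-0.168,-0.035,-0.006,0,255],[0,0,-0.21,-0.045,-0.007,0,255],[0,0,-0.25,-0.054,-0.008,0,255],[0,0,-0.295,-0.064,-0.008,0,255],[0,0,-0.335,-0.073,-0.009,0,255],[0,0,-0.335,-0.073,-0.009,0,255],[0,0,-0.335,-0.073,-0.009,0,255]]])

```text
clock: 9.88
position: [550.8, -253.4, 24.9]
eef_rot: [[-0.903, -0.43, 0.003], [-0.43, 0.903, -0.002], [-0.002, -0.003, -1.0]]
contact_force: [-3.1, -3.8, 2.2]
opening: -0.2
```

```bash
python3 - <<'E'
from push import *
p,Rt,s=now(); f=np.array(s["contact_force"]); print(p,f,(np.hypot(*f[:2])*.085-.15)/.6)
for c in("scene","wrist"):
    im=imaging.read_camera(c); cv2.imwrite(f"pics/{c}6.png",im[:,:,::-1])
    if c=="scene": b=im[:,:,::-1]; cv2.imwrite("pics/s6z.png",cv2.resize(b[280:380,170:290],None,fx=6,fy=6,interpolation=2))
# model lines in scene: mark direction candidates and pointer
P=imaging.camera_params("scene")
for th in (.42,.46,.5,.54):
    f_=phi0+th
    print(th,[((proj("scene",[piv[0]+r*np.cos(f_),piv[1]+r*np.sin(f_),z],P)[0]-[170,280])*6).round(0).tolist() for r,z in((114,16),(156,16),(105,45),(125,45),(105,58))])
E
```

```text
[ 550.80670982 -253.41561566   24.86699884] [-3.13703834 -3.79235379  2.21599845] 0.44723832875481634
0.42 [[264.0, 423.0], [183.0, 503.0], [271.0, 352.0], [232.0, 389.0], [266.0, 327.0]]
0.46 [[274.0, 428.0], [196.0, 510.0], [280.0, 357.0], [243.0, 395.0], [275.0, 332.0]]
0.5 [[284.0, 433.0], [210.0, 517.0], [289.0, 361.0], [254.0, 400.0], [284.0, 336.0]]
0.54 [[295.0, 438.0], [225.0, 524.0], [299.0, 366.0], [266.0, 406.0], [294.0, 341.0]]
```

View pics/s6z.png

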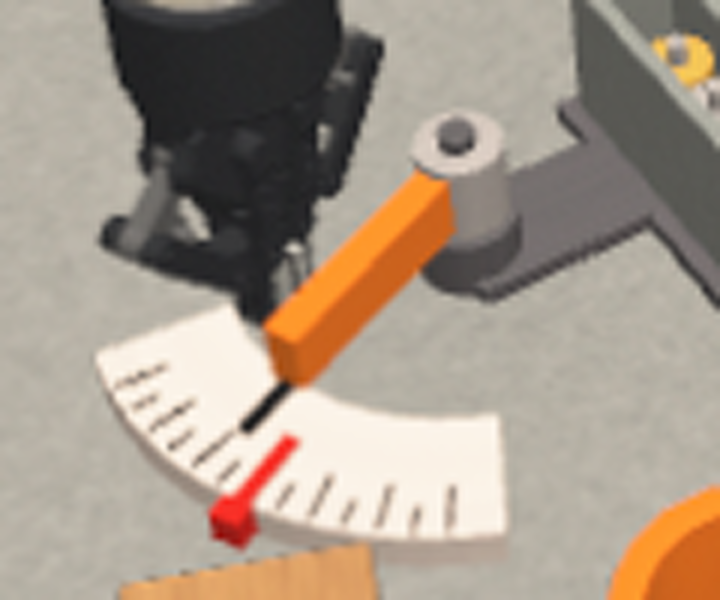

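View pics/wrist6.png

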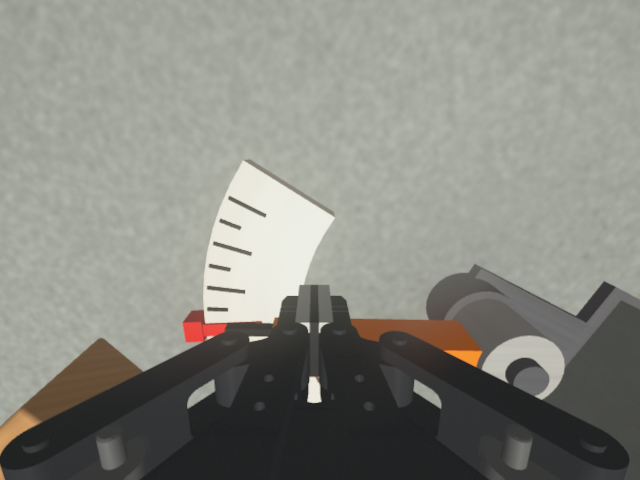

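```bash
python3 - <<'E'
from push import *
from scipy.optimize import least_squares
P=imaging.camera_params("scene")
def px(th,r,z): 
    f_=phi0+th; return (proj("scene",[piv[0]+r*np.cos(f_),piv[1]+r*np.sin(f_),z],P)[0]-[170,280])*6
for nm,uv,r in (("tip",(245,431),125),("armend",(283,335),105),("base",(291,385),105)):
    s=least_squares(lambda x:px(x[0],r,x[1]*100)-uv,[.5,.3]); print(nm,s.x)
for nm,uv in (("mark in",(290,437)),("mark out",(233,522))):
    s=least_squares(lambda x:px(x[0],x[1]*100,16)-uv,[.5,1.3]); print(nm,s.x)
# rest check in scene0 (tip at crop s_dr (72,352) 5x/4.6)
uv=((180+73/5)-170)*6,((260+352/4.6)-280)*6
s=least_squares(lambda x:px(x[0],125,x[1]*100)-uv,[0,.3]); print("rest tip",s.x)
p,Rt,_=now(); rows(p,Rt,[pose(.5+.0,0,p[2])],255)
E
```

```text
tip [0.43816068 0.24186303]
armend [0.49471654 0.58436717]
base [0.48755379 0.31793115]
mark in [0.525059   1.14501315]
mark out [0.5526452  1.54090243]
rest tip [-0.08512401  0.19185108]
max 0.045
[[-0.001,0.0,-0.005,-0.001,0.0,0.0,255],[-0.001,0.001,-0.009,-0.003,0.0,0.0,255],[-0.002,0.001,-0.014,-0.004,-0.001,0.0,255],[-0.003,0.001,-0.018,-0.005,-0.001,0.0,255],[-0.003,0.002,-0.023,-0.007,-0.001,0.0,255],[-0.004,0.002,-0.027,-0.008,-0.001,0.0,255],[-0.005,0.002,-0.032,-0.009,-0.001,0.0,255],[-0.005,0.003,-0.036,-0.011,-0.002,0.0,255],[-0.006,0.003,-0.041,-0.012,-0.002,0.0,255],[-0.007,0.003,-0.045,-0.013,-0.002,0.0,255]]
```

The arm is at about 0.48 and the mark at about 0.53. I'll advance 0.045 rad and hold.

move_arm(increments=[[[0,0,-0.03,-0.007,0,0,255],[0,0,-0.06,-0.013,0,0,255],[0,0,-0.086,-0.019,-0.001,0,255],[0,0,-0.086,-0.019,-0.001,0,255],[0,0,-0.086,-0.019,-0.001,0,255],[0,0,-0.086,-0.019,-0.001,0,255],[0,0,-0.086,-0.019,-0.001,0,255],[0,0,-0.086,-0.019,-0.001,0,255],[0,0,-0.086,-0.019,-0.001,0,255],[0,0,-0.086,-0.019,-0.001,0,255]]])

```text
clock: 10.82
position: [554.2, -252.2, 24.9]
eef_rot: [[-0.883, -0.47, 0.003], [-0.47, 0.883, -0.003], [-0.002, -0.004, -1.0]]
contact_force: [-3.2, -6.3, 1.5]
opening: 0.0
```

```bash
python3 - <<'E'
from push import *
p,Rt,s=now(); f=np.array(s["contact_force"]); print(p,f,(np.hypot(*f[:2])*.085-.15)/.6)
im=imaging.read_camera("scene"); cv2.imwrite("pics/scene7.png",im[:,:,::-1])
b=im[:,:,::-1]; cv2.imwrite("pics/s7z.png",cv2.resize(b[280:380,170:290],None,fx=6,fy=6,interpolation=2))
E
```

```text
[ 554.24712182 -252.15130845   24.85542057] [-3.23040918 -6.27669187  1.49234215] 0.7500543336973647
```

View pics/s7z.png

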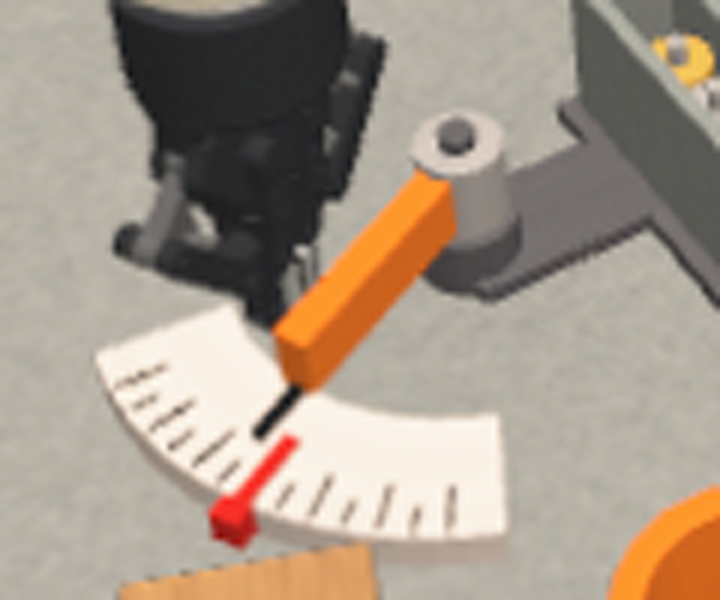

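The pointer is about 3–5 mm short of the mark line once height is allowed for. I'll nudge +0.03 rad and hold again.

move_arm(increments=[[[0,0,-0.03,-0.006,0,0,255],[0,0,-0.057,-0.013,0,0,255],[0,0,-0.057,-0.013,0,0,255],[0,0,-0.057,-0.013,0,0,255],[0,0,-0.057,-0.013,0,0,255],[0,0,-0.057,-0.013,0,0,255],[0,0,-0.057,-0.013,0,0,255],[0,0,-0.057,-0.013,0,0,255],[0,0,-0.057,-0.013,0,0,255],[0,0,-0.057,-0.013,0,0,255]]])

```text
clock: 11.7
position: [556.5, -251.0, 24.9]
eef_rot: [[-0.868, -0.496, 0.003], [-0.496, 0.868, -0.003], [-0.001, -0.004, -1.0]]
contact_force: [-2.0, -6.3, 1.3]
opening: -0.3
```

```bash
python3 - <<'E'
from push import *
p,Rt,s=now(); f=np.array(s["contact_force"]); print(p,f)
for c in ("scene","wrist"):
    im=imaging.read_camera(c); cv2.imwrite(f"pics/{c}8.png",im[:,:,::-1])
b=cv2.imread("pics/scene8.png"); cv2.imwrite("pics/s8z.png",cv2.resize(b[315:375,190:270],None,fx=9.5,fy=9.5,interpolation=2))
b=cv2.imread("pics/wrist8.png"); cv2.imwrite("pics/w8z.png",cv2.resize(b[270:370,170:330],None,fx=5,fy=5,interpolation=2))
P=imaging.camera_params("scene")
for th in (.48,.5,.52,.54,.56):
    f_=phi0+th
    print(th,[((proj("scene",[piv[0]+r*np.cos(f_),piv[1]+r*np.sin(f_),z],P)[0]-[190,315])*9.5).round(0).tolist() for r,z in((114,16),(145,16),(125,25),(105,58),(105,32))])
E
```

```text
[ 556.54387126 -250.98344746   24.89237048] [-1.97754357 -6.28548085  1.26128351]
0.48 [[252.0, 349.0], [164.0, 446.0], [216.0, 357.0], [253.0, 197.0], [268.0, 275.0]]
0.5 [[260.0, 353.0], [174.0, 451.0], [225.0, 361.0], [260.0, 200.0], [275.0, 279.0]]
0.52 [[268.0, 357.0], [185.0, 456.0], [234.0, 365.0], [268.0, 204.0], [283.0, 282.0]]
0.54 [[277.0, 360.0], [196.0, 461.0], [243.0, 369.0], [276.0, 207.0], [291.0, 285.0]]
0.56 [[285.0, 364.0], [207.0, 465.0], [253.0, 373.0], [284.0, 210.0], [299.0, 288.0]]
```

View pics/s8z.png

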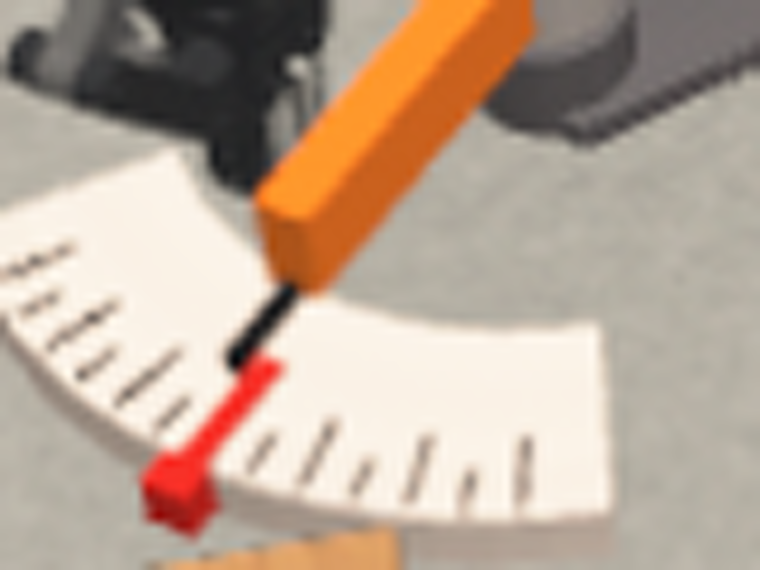

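View pics/w8z.png

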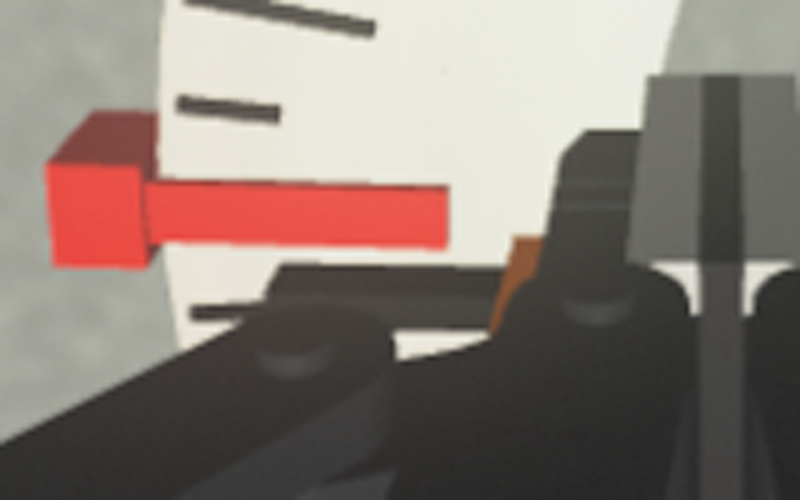

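```bash
python3 - <<'E'
from push import *
P=imaging.camera_params("wrist")
def ang(u,v,z):
    X=onz("wrist",(170+u/5-.4,270+v/5-.4),z,P); d=X[:2]-piv; return round(np.arctan2(d[1],d[0])-phi0,3),round(np.hypot(*d),1)
for z in (16,18): print("mark",z,ang(150,212,z),ang(447,217,z))
for z in (22,26,30,34): print("ptr top mid",z,ang(300,305,z),ang(400,309,z),"lower robot edge",ang(290,266,z), "top/robot edge",ang(400,290,z))
E
```

```text
mark 16 (np.float64(0.542), np.float64(145.6)) (np.float64(0.544), np.float64(113.5))
mark 18 (np.float64(0.535), np.float64(144.9)) (np.float64(0.535), np.float64(113.1))
ptr top mid 22 (np.float64(0.601), np.float64(128.6)) (np.float64(0.609), np.float64(118.0)) lower robot edge (np.float64(0.565), np.float64(129.2)) top/robot edge (np.float64(0.59), np.float64(117.8))
ptr top mid 26 (np.float64(0.583), np.float64(127.4)) (np.float64(0.59), np.float64(117.1)) lower robot edge (np.float64(0.548), np.float64(128.0)) top/robot edge (np.float64(0.571), np.float64(116.9))
ptr top mid 30 (np.float64(0.565), np.float64(126.2)) (np.float64(0.57), np.float64(116.1)) lower robot edge (np.float64(0.53), np.float64(126.9)) top/robot edge (np.float64(0.551), np.float64(116.0))
ptr top mid 34 (np.float64(0.546), np.float64(125.0)) (np.float64(0.549), np.float64(115.2)) lower robot edge (np.float64(0.512), np.float64(125.8)) top/robot edge (np.float64(0.531), np.float64(115.2))
```

The arm now stands at about 0.55 against the mark's 0.54, within tolerance, and both holds were inside the band. I'll swing back along the arc to let it spring to rest.

```bash
python3 - <<'E'
from push import *
p,Rt,s=now(); z=p[2]
rows(p,Rt,[pose(.35,2,z),pose(.15,6,z),pose(0.05,25,z)],255)
E
```

```text
max 0.957
[[-0.002,0.001,0.115,0.027,0.007,0.0,255],[-0.004,0.002,0.23,0.054,0.014,0.0,255],[-0.007,0.003,0.345,0.081,0.022,0.0,255],[-0.007,0.004,0.46,0.108,0.034,0.0,255],[-0.007,0.004,0.575,0.136,0.05,0.0,255],[-0.007,0.004,0.689,0.164,0.066,0.0,255],[-0.007,0.004,0.785,0.195,0.084,-0.001,255],[-0.007,0.004,0.842,0.23,0.106,-0.001,255],[-0.007,0.004,0.899,0.265,0.129,-0.001,255],[-0.007,0.005,0.957,0.299,0.151,-0.001,255]]
```

move_arm(increments=[[[0,0,0.115,0.027,0.007,0,255],[0,0,0.23,0.054,0.014,0,255],[0,0,0.345,0.081,0.022,0,255],[0,0,0.46,0.108,0.034,0,255],[0,0,0.575,0.136,0.05,0,255],[0,0,0.69,0.164,0.066,0,255],[0,0,0.785,0.195,0.084,0,255],[0,0,0.84,0.23,0.106,0,255],[0,0,0.9,0.265,0.129,0,255],[0,0,0.957,0.3,0.151,0,255]]])

```text
clock: 12.63
position: [488.8, -253.8, 24.5]
eef_rot: [[-1.0, -0.016, 0.003], [-0.016, 1.0, -0.002], [-0.003, -0.002, -1.0]]
contact_force: [0.3, -0.5, -0.4]
opening: 0.0
```

```bash
cat > sc.py <<'E'
from plan import *
SC=np.array([589.2,246.5]); SY=-.0989
def s2w(x,y,z):
    c,s=np.cos(SY),np.sin(SY); return np.array([SC[0]+c*x-s*y,SC[1]+s*x+c*y,z])
YAW=np.pi/2-.085
TIP=np.array([9.,0,-13])
def tp(x,y,h,tilt,yaw=YAW,tip=TIP):
    """tool pose with tip corner at scale coords x,y, height h above platter"""
    Rm=tool(yaw,np.radians(tilt)); return s2w(x,y,90+h)-Rm@tip, Rm
E
python3 - <<'E'
from sc import *
p,Rt,s=now(); print(p,s["contact_force"])
im=imaging.read_camera("scene"); cv2.imwrite("pics/scene9.png",im[:,:,::-1])
b=im[:,:,::-1]; cv2.imwrite("pics/s9z.png",cv2.resize(b[270:380,160:320],None,fx=4.5,fy=4.5,interpolation=2))
A=tool(np.radians(86)); B=tool(np.radians(85.1),np.radians(20)); 
w=[([440,-150,170],tool(np.radians(88))),([400,20,210],B),tp(-230,-10,90,38),tp(-190,-10,35,42)]
print([np.round(x[0]).tolist() for x in w])
q=(p,Rt)
for x in w: rows(q[0],q[1],[x],190); q=x
E
```

```text
[ 488.82370991 -253.78892407   24.54745823] [ 0.32481268 -0.53500125 -0.38746841]
[[440, -150, 170], [400, 20, 210], [374.0, 258.0, 175.0], [414.0, 254.0, 121.0]]
max 0.729
[[0.0,0.001,0.01,0.023,0.052,-0.073,190],[-0.001,0.001,0.02,0.047,0.104,-0.146,190],[-0.001,0.002,0.029,0.07,0.156,-0.219,190],[-0.001,0.002,0.039,0.093,0.209,-0.292,190],[-0.002,0.003,0.049,0.117,0.261,-0.364,190],[-0.002,0.004,0.059,0.14,0.313,-0.437,190],[-0.002,0.004,0.068,0.163,0.365,-0.51,190],[-0.002,0.005,0.078,0.187,0.417,-0.583,190],[-0.003,0.005,0.088,0.21,0.469,-0.656,190],[-0.003,0.006,0.098,0.233,0.522,-0.729,190]]
max 0.843
[[0.002,-0.067,0.01,0.023,0.084,-0.02,190],[0.003,-0.133,0.019,0.046,0.169,-0.04,190],[0.005,-0.2,0.029,0.069,0.253,-0.06,190],[0.007,-0.267,0.038,0.092,0.337,-0.08,190],[0.008,-0.333,0.048,0.115,0.421,-0.1,190],[0.01,-0.4,0.057,0.138,0.506,-0.12,190],[0.012,-0.467,0.067,0.161,0.59,-0.14,190],[0.013,-0.533,0.077,0.184,0.674,-0.16,190],[0.015,-0.6,0.086,0.207,0.758,-0.18,190],[0.017,-0.667,0.096,0.23,0.843,-0.2,190]]
max 1.175
[[0.0,-0.06,0.0,0.027,0.117,0.008,190],[0.0,-0.12,0.0,0.055,0.235,0.017,190],[0.0,-0.18,0.0,0.082,0.352,0.025,190],[0.0,-0.24,0.0,0.11,0.47,0.034,190],[0.0,-0.3,0.0,0.137,0.587,0.042,190],[0.0,-0.36,-0.001,0.165,0.705,0.051,190],[0.0,-0.42,-0.001,0.192,0.822,0.059,190],[0.0,-0.48,-0.001,0.22,0.94,0.068,190],[0.0,-0.54,-0.001,0.247,1.057,0.076,190],[0.0,-0.6,-0.001,0.275,1.175,0.085,190]]
max 0.337
[[0.0,-0.013,0.0,0.001,0.0,0.034,190],[0.0,-0.027,0.0,0.001,-0.001,0.067,190],[0.0,-0.04,0.0,0.002,-0.001,0.101,190],[0.0,-0.053,0.0,0.003,-0.001,0.135,190],[0.0,-0.067,0.0,0.004,-0.001,0.168,190],[0.0,-0.08,0.0,0.004,-0.002,0.202,190],[0.0,-0.093,0.0,0.005,-0.002,0.236,190],[0.0,-0.107,0.0,0.006,-0.002,0.269,190],[0.0,-0.12,0.0,0.007,-0.003,0.303,190],[0.0,-0.133,0.0,0.007,-0.003,0.337,190]]
```

View pics/s9z.png

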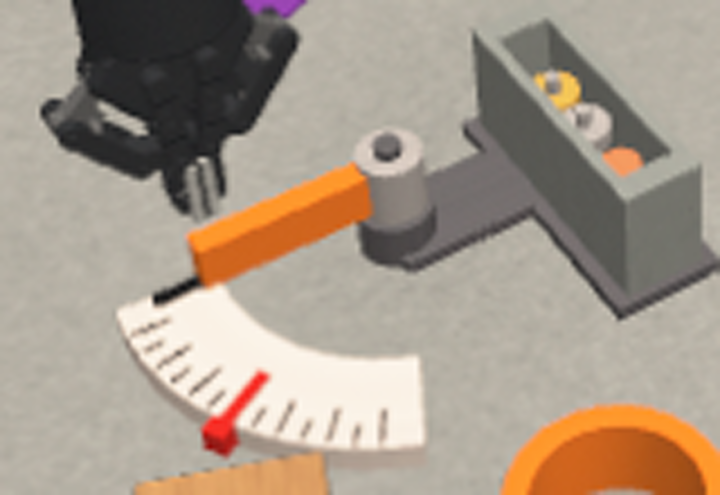

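The arm is back at rest, with the pointer at the start of the scale (155,300 in the crop). Now I'll travel to the platter front, tilting the tool.

move_arm(increments=[[[0,0,0.01,0.023,0.03,-0.1,210],[0,0,0.02,0.047,0.08,-0.2,210],[0,0,0.03,0.07,0.14,-0.3,210],[0,0,0.04,0.093,0.21,-0.4,210],[0,0,0.05,0.117,0.29,-0.5,210],[0,0,0.06,0.14,0.37,-0.57,210],[0,0,0.07,0.163,0.46,-0.63,210],[0,0,0.08,0.187,0.55,-0.68,210],[0,0,0.09,0.21,0.64,-0.71,210],[0,0,0.1,0.233,0.725,-0.727,210]]])

```text
clock: 13.52
position: [439.7, -108.8, 170.7]
eef_rot: [[-0.999, 0.035, 0.005], [0.035, 0.999, -0.002], [-0.005, -0.002, -1.0]]
contact_force: [0.2, -0.3, -0.5]
opening: 14.9
```

move_arm(increments=[[[0,-0.067,0.01,0.023,0.09,-0.02,210],[0.003,-0.133,0.019,0.046,0.18,-0.04,210],[0.005,-0.2,0.029,0.069,0.275,-0.06,210],[0.007,-0.267,0.038,0.092,0.367,-0.08,210],[0.008,-0.333,0.048,0.115,0.46,-0.1,210],[0.01,-0.4,0.057,0.138,0.55,-0.12,210],[0.012,-0.467,0.067,0.161,0.64,-0.14,210],[0.013,-0.533,0.077,0.184,0.73,-0.16,210],[0.015,-0.6,0.086,0.207,0.82,-0.18,210],[0.017,-0.667,0.096,0.232,0.917,-0.2,210]]])

```text
clock: 14.35
position: [399.3, 76.0, 209.6]
eef_rot: [[-0.934, 0.086, 0.346], [0.08, 0.996, -0.031], [-0.348, -0.001, -0.938]]
contact_force: [-0.6, 0.5, 0.1]
opening: 15.2
```

move_arm(increments=[[[0,-0.06,0,0.025,0.09,0.009,210],[0,-0.12,0,0.05,0.18,0.018,210],[0,-0.18,0,0.077,0.27,0.028,210],[0,-0.24,0,0.1,0.36,0.037,210],[0,-0.3,0,0.128,0.45,0.046,210],[0,-0.36,0,0.153,0.54,0.056,210],[0,-0.42,0,0.18,0.63,0.065,210],[0,-0.48,0,0.205,0.72,0.074,210],[0,-0.54,0,0.23,0.81,0.084,210],[0,-0.6,0,0.255,0.9,0.093,210]]])

```text
clock: 15.18
position: [373.3, 259.3, 174.0]
eef_rot: [[-0.782, 0.084, 0.618], [0.066, 0.996, -0.053], [-0.62, -0.0, -0.785]]
contact_force: [-0.2, 0.6, 0.1]
opening: 15.0
```

```bash
python3 - <<'E'
from sc import *
p,Rt,s=now(); print(p,Rt.round(3),np.round(s["joint_positions"],2),s["opening"],s["clock"],s["contact_force"])
q=(p,Rt)
for x in [tp(-190,-10,35,42),tp(-90,-10,22,42)]: rows(q[0],q[1],[x],210); q=x
E
```

```text
[373.30754445 259.33406968 173.97742754] [[-0.782  0.084  0.618]
 [ 0.066  0.996 -0.053]
 [-0.62  -0.    -0.785]] [ 0.9  -0.68  2.25 -0.58  1.22 -0.48] 14.978317110315686 15.1833 [-0.17047366  0.62469787  0.07817276]
max 0.335
[[0.0,-0.012,0.0,0.0,-0.001,0.033,210],[0.0,-0.025,0.0,0.0,-0.002,0.067,210],[0.0,-0.037,0.0,0.0,-0.003,0.1,210],[0.0,-0.049,0.001,0.0,-0.004,0.134,210],[0.0,-0.061,0.001,0.0,-0.005,0.167,210],[0.0,-0.074,0.001,0.0,-0.005,0.201,210],[0.0,-0.086,0.001,0.0,-0.006,0.234,210],[0.0,-0.098,0.001,0.0,-0.007,0.268,210],[0.0,-0.111,0.001,0.0,-0.008,0.301,210],[0.0,-0.123,0.001,0.0,-0.009,0.335,210]]
max 0.383
[[0.0,0.0,0.0,-0.033,-0.001,0.038,210],[0.0,0.0,0.0,-0.066,-0.001,0.077,210],[0.0,0.0,0.0,-0.098,-0.002,0.115,210],[0.0,0.0,0.0,-0.131,-0.003,0.153,210],[0.0,0.0,0.0,-0.164,-0.003,0.191,210],[0.0,0.0,0.0,-0.197,-0.004,0.23,210],[0.0,0.0,0.0,-0.23,-0.005,0.268,210],[0.0,0.0,0.0,-0.262,-0.006,0.306,210],[0.0,0.0,0.0,-0.295,-0.006,0.345,210],[0.0,0.0,0.0,-0.328,-0.007,0.383,210]]
```

move_arm(increments=[[[0,-0.012,0,0,0,0.033,210],[0,-0.025,0,0,0,0.067,210],[0,-0.037,0,0,0,0.1,210],[0,-0.05,0,0,-0.004,0.134,210],[0,-0.06,0,0,-0.005,0.167,210],[0,-0.074,0,0,-0.006,0.2,210],[0,-0.086,0,0,-0.007,0.234,210],[0,-0.098,0,0,-0.008,0.268,210],[0,-0.11,0,0,-0.009,0.3,210],[0,-0.123,0,0,-0.009,0.335,210]]])

```text
clock: 16.02
position: [415.3, 252.7, 120.7]
eef_rot: [[-0.742, 0.086, 0.665], [0.063, 0.996, -0.058], [-0.668, -0.001, -0.744]]
contact_force: [-0.7, 0.3, -0.1]
opening: 15.4
```

move_arm(increments=[[[0,0,0,-0.033,0,0.038,210],[0,0,0,-0.066,0,0.077,210],[0,0,0,-0.098,-0.002,0.115,210],[0,0,0,-0.13,-0.003,0.153,210],[0,0,0,-0.164,-0.003,0.19,210],[0,0,0,-0.197,-0.004,0.23,210],[0,0,0,-0.23,-0.005,0.268,210],[0,0,0,-0.262,-0.006,0.306,210],[0,0,0,-0.295,-0.007,0.345,210],[0,0,0,-0.328,-0.007,0.383,210]]])

```text
clock: 16.85
position: [515.3, 242.7, 107.7]
eef_rot: [[-0.742, 0.085, 0.665], [0.063, 0.996, -0.058], [-0.667, -0.002, -0.745]]
contact_force: [-0.1, 0.9, -0.4]
opening: 14.7
```

```bash
python3 - <<'E'
from sc import *
p,Rt,s=now(); print(p,Rt.round(3),np.round(s["joint_positions"],2),s["contact_force"])
for c in("scene","top"):
    im=imaging.read_camera(c); cv2.imwrite(f"pics/{c}10.png",im[:,:,::-1])
b=cv2.imread("pics/scene10.png"); cv2.imwrite("pics/s10z.png",cv2.resize(b[150:300,310:490],None,fx=4.2,fy=4,interpolation=2))
for nm,t in dict(tip=TIP,tip2=[9,0,17],l=[9,20,-13]).items():
    q=proj("scene",p+Rt@np.array(t))[0]; print(nm,((q-[310,150])*[4.2,4]).round(0),(p+Rt@np.array(t)).round(1))
E
```

```text
[515.34958668 242.71214821 107.68237645] [[-0.742  0.085  0.665]
 [ 0.063  0.996 -0.058]
 [-0.667 -0.002 -0.745]] [ 0.63 -0.39  2.21 -0.63  0.84 -0.54] [-0.129848    0.88341797 -0.37342404]
tip [280. 276.] [500.  244.  111.4]
tip2 [296. 319.] [520.  242.3  89. ]
l [305. 268.] [501.7 264.  111.3]
```

View pics/s10z.png

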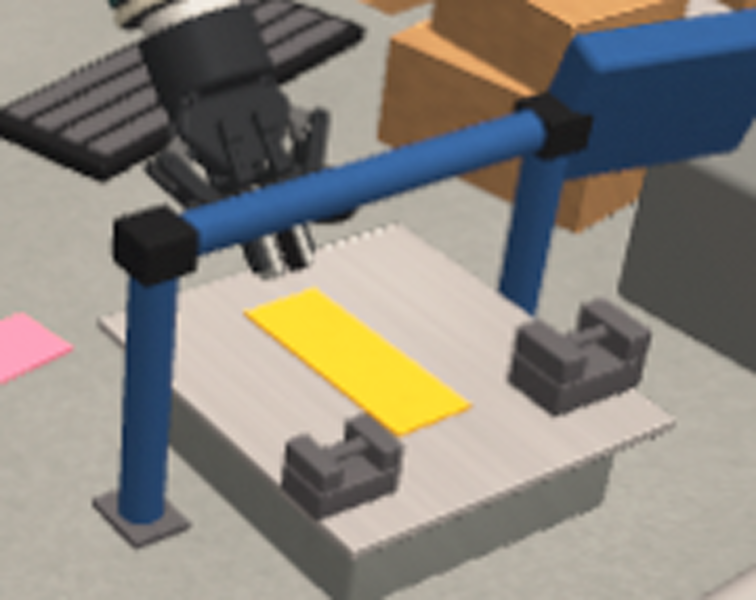

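The tip at (285,272) matches the prediction with the tip 13 mm behind the TCP. I'll advance under the bar to over the cover.

```bash
python3 - <<'E'
from sc import *
p,Rt,s=now()
q=(p,Rt)
for x in [tp(-40,-10.5,12,42),tp(-40,-10.5,4,42)]: rows(q[0],q[1],[x],210); q=x
E
```

```text
max 0.196
[[0.0,-0.001,0.0,-0.015,0.0,0.02,210],[-0.001,-0.001,0.0,-0.03,0.0,0.039,210],[-0.001,-0.002,0.0,-0.045,0.001,0.059,210],[-0.002,-0.002,0.0,-0.06,0.001,0.078,210],[-0.002,-0.003,0.0,-0.075,0.001,0.098,210],[-0.003,-0.003,0.0,-0.09,0.001,0.117,210],[-0.003,-0.004,0.0,-0.105,0.001,0.137,210],[-0.004,-0.004,0.0,-0.12,0.002,0.156,210],[-0.004,-0.005,0.0,-0.135,0.002,0.176,210],[-0.005,-0.005,0.0,-0.15,0.002,0.196,210]]
max 0.03
[[0.0,0.0,0.0,0.003,0.0,0.003,210],[0.0,0.0,0.0,0.005,0.0,0.006,210],[0.0,0.0,0.0,0.008,0.0,0.009,210],[0.0,0.0,0.0,0.011,0.0,0.012,210],[0.0,0.0,0.0,0.013,0.0,0.015,210],[0.0,0.0,0.0,0.016,0.0,0.018,210],[0.0,0.0,0.0,0.019,0.0,0.021,210],[0.0,0.0,0.0,0.021,0.0,0.024,210],[0.0,0.0,0.0,0.024,0.0,0.027,210],[0.0,0.0,0.0,0.027,0.0,0.03,210]]
```

move_arm(increments=[[[0,0,0,-0.015,0,0.02,210],[0,0,0,-0.03,0,0.039,210],[0,0,0,-0.045,0,0.059,210],[0,0,0,-0.06,0,0.078,210],[0,0,0,-0.075,0,0.098,210],[0,0,0,-0.09,0,0.117,210],[0,0,0,-0.105,0,0.137,210],[0,0,0,-0.12,0,0.156,210],[0,0,0,-0.135,0.002,0.176,210],[0,0,0,-0.15,0.002,0.196,210]]])

```text
clock: 17.78
position: [563.2, 239.1, 98.6]
eef_rot: [[-0.742, 0.085, 0.665], [0.063, 0.996, -0.058], [-0.667, -0.002, -0.745]]
contact_force: [-0.2, 0.8, 0.3]
opening: 15.0
```

```bash
python3 - <<'E'
from sc import *
p,Rt,s=now(); print(p,Rt.round(3),np.round(s["joint_positions"],2),s["contact_force"])
im=imaging.read_camera("scene"); cv2.imwrite("pics/scene11.png",im[:,:,::-1])
cv2.imwrite("pics/s11z.png",cv2.resize(im[190:270,340:450,::-1],None,fx=7,fy=7,interpolation=2))
for nm,t in dict(tip=TIP,n17=[9,0,17]).items():
    q=proj("scene",p+Rt@np.array(t))[0]; print(nm,((q-[340,190])*7).round(0),(p+Rt@np.array(t)).round(1))
E
```

```text
[563.20863028 239.09450901  98.62098097] [[-0.742  0.085  0.665]
 [ 0.063  0.996 -0.058]
 [-0.667 -0.002 -0.745]] [ 0.56 -0.28  2.14 -0.62  0.76 -0.58] [-0.15926197  0.84449288  0.27027684]
tip [334. 287.] [547.9 240.4 102.3]
n17 [361. 363.] [567.8 238.7  80. ]
```

View pics/s11z.png

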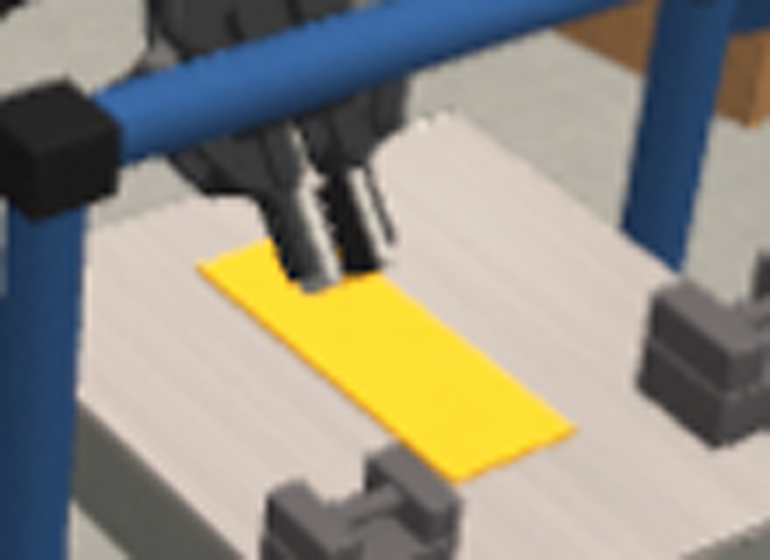

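```bash
python3 - <<'E'
from sc import *
p,Rt,s=now()
for t in ([-9,-22,-13],[-9,-7.5,-13],[-9,7.5,-13],[-9,22,-13],[9,-22,-13],[9,22,-13]):
    q=proj("scene",p+Rt@np.array(t))[0]; print(t,((q-[340,190])*7).round(0),(p+Rt@np.array(t)).round(1))
E
```

```text
[-9, -22, -13] [312. 297.] [559.8 217.3 114.2]
[-9, -7.5, -13] [344. 285.] [561.1 231.7 114.2]
[-9, 7.5, -13] [377. 273.] [562.3 246.7 114.2]
[-9, 22, -13] [408. 262.] [563.6 261.1 114.1]
[9, -22, -13] [287. 305.] [546.5 218.4 102.2]
[9, 22, -13] [381. 270.] [550.2 262.2 102.1]
```

move_arm(increments=[[[0,0,0,0.004,0,0.004,210],[0,0,0,0.008,0,0.008,210],[0,0,0,0.012,0,0.013,210],[0,0,0,0.015,0,0.017,210],[0,0,0,0.018,0,0.02,210],[0,0,0,0.021,0,0.023,210],[0,0,0,0.023,0,0.026,210],[0,0,0,0.025,0,0.028,210],[0,0,0,0.027,0,0.03,210],[0,0,0,0.027,0,0.03,210]]])

```text
clock: 18.67
position: [562.6, 239.1, 90.6]
eef_rot: [[-0.742, 0.085, 0.665], [0.063, 0.996, -0.058], [-0.667, -0.002, -0.745]]
contact_force: [-1.1, -0.1, 1.4]
opening: 15.2
```

move_arm(increments=[[[0,0,0,0.001,0,0.001,210],[0,0,0,0.002,0,0.002,210],[0,0,0,0.003,0,0.003,210],[0,0,0,0.004,0,0.004,210],[0,0,0,0.005,0,0.005,210],[0,0,0,0.006,0,0.006,210],[0,0,0,0.007,0,0.007,210],[0,0,0,0.007,0,0.008,210],[0,0,0,0.007,0,0.008,210],[0,0,0,0.007,0,0.008,210]]])

```text
clock: 19.5
position: [562.7, 239.1, 88.5]
eef_rot: [[-0.742, 0.085, 0.665], [0.063, 0.996, -0.058], [-0.667, -0.002, -0.745]]
contact_force: [0.1, 0.7, -0.0]
opening: 15.2
```

move_arm(increments=[[[0,0,0,0.001,0,0.001,210],[0,0,0,0.002,0,0.002,210],[0,0,0,0.003,0,0.003,210],[0,0,0,0.004,0,0.004,210],[0,0,0,0.005,0,0.005,210],[0,0,0,0.006,0,0.006,210],[0,0,0,0.007,0,0.007,210],[0,0,0,0.007,0,0.008,210],[0,0,0,0.007,0,0.008,210],[0,0,0,0.007,0,0.008,210]]])

```text
clock: 20.33
position: [563.5, 239.5, 88.1]
eef_rot: [[-0.74, 0.085, 0.667], [0.063, 0.996, -0.057], [-0.669, -0.0, -0.743]]
contact_force: [-3.6, -1.4, 10.3]
opening: 15.1
```

Contact at about 10 N. I'll drag the first 38 mm towards the robot.

move_arm(increments=[[[0,0,0,0.01,0,-0.009,210],[0,0,0,0.025,0,-0.0223,210],[0,0,0,0.042,0,-0.0375,210],[0,0,0,0.06,0.001,-0.0537,210],[0,0,0,0.078,0.001,-0.0698,210],[0,0,0,0.096,0.001,-0.0859,210],[0,0,0,0.114,0.002,-0.102,210],[0,0,0,0.13,0.002,-0.1163,210],[0,0,0,0.1416,0.002,-0.1267,210],[0,0,0,0.1416,0.002,-0.1267,210]]])

```text
clock: 21.17
position: [525.4, 243.3, 88.1]
eef_rot: [[-0.74, 0.085, 0.667], [0.063, 0.996, -0.057], [-0.669, -0.0, -0.743]]
contact_force: [-5.2, -0.8, 10.0]
opening: 14.8
```

```bash
python3 - <<'E'
from sc import *
p,Rt,s=now(); print(p,s["contact_force"])
for c in("scene","top"):
    im=imaging.read_camera(c); cv2.imwrite(f"pics/{c}12.png",im[:,:,::-1])
b=cv2.imread("pics/scene12.png"); cv2.imwrite("pics/s12z.png",cv2.resize(b[170:290,320:480],None,fx=5,fy=5,interpolation=2))
E
```

```text
[525.38783488 243.33070731  88.10738833] [-5.22679434 -0.76037372  9.97425521]
```

View pics/s12z.png

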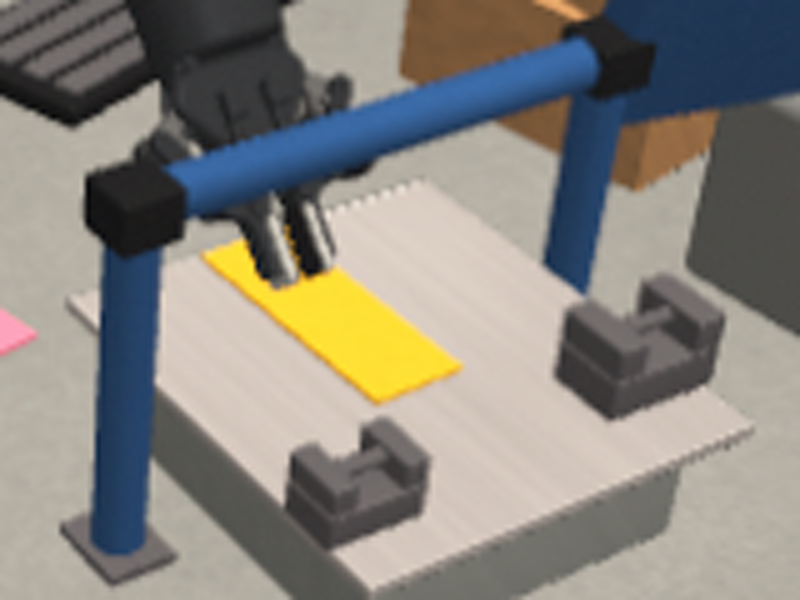

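The cover moves with the fingers. Second 38 mm.

move_arm(increments=[[[0,0,0,0.01,0,-0.009,210],[0,0,0,0.025,0,-0.0223,210],[0,0,0,0.042,0,-0.0375,210],[0,0,0,0.06,0.001,-0.0537,210],[0,0,0,0.078,0.001,-0.0698,210],[0,0,0,0.096,0.001,-0.0859,210],[0,0,0,0.114,0.002,-0.102,210],[0,0,0,0.13,0.002,-0.1163,210],[0,0,0,0.1416,0.002,-0.1267,210],[0,0,0,0.1416,0.002,-0.1267,210]]])

```text
clock: 22.1
position: [487.5, 247.0, 88.1]
eef_rot: [[-0.74, 0.085, 0.667], [0.063, 0.996, -0.057], [-0.67, 0.0, -0.743]]
contact_force: [-4.8, 0.1, 11.4]
opening: 15.1
```

```bash
python3 - <<'E'
from sc import *
p,Rt,s=now(); print(p,s["contact_force"],np.round(s["joint_positions"],2))
for c in("scene","top"):
    im=imaging.read_camera(c); cv2.imwrite(f"pics/{c}13.png",im[:,:,::-1])
b=cv2.imread("pics/scene13.png"); cv2.imwrite("pics/s13z.png",cv2.resize(b[170:290,320:480],None,fx=5,fy=5,interpolation=2))
b=cv2.imread("pics/top13.png"); cv2.imwrite("pics/t13z.png",cv2.resize(b[190:290,170:310],None,fx=5.5,fy=5.5,interpolation=2))
E
```

```text
[487.54305397 247.04180028  88.11722757] [-4.80614705  0.05578162 11.41038944] [ 0.68 -0.42  2.26 -0.67  0.85 -0.47]
```

View pics/s13z.png

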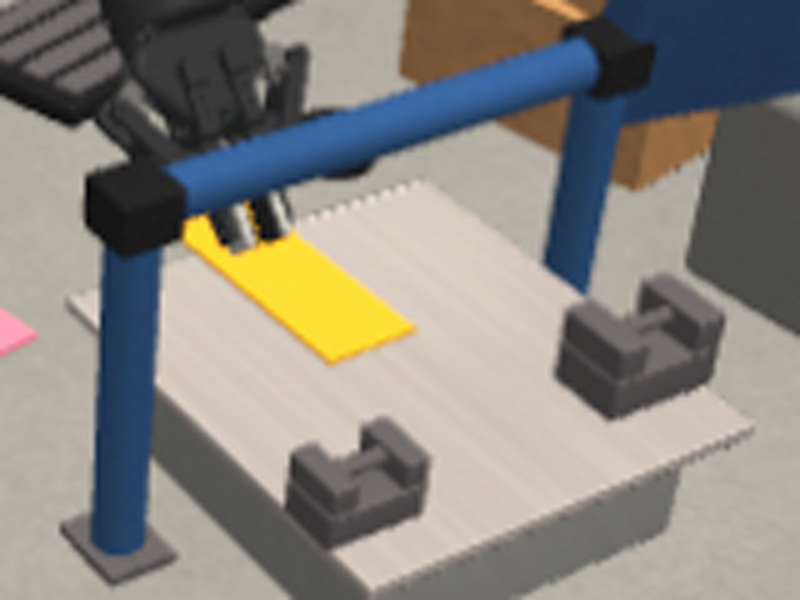

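View pics/t13z.png

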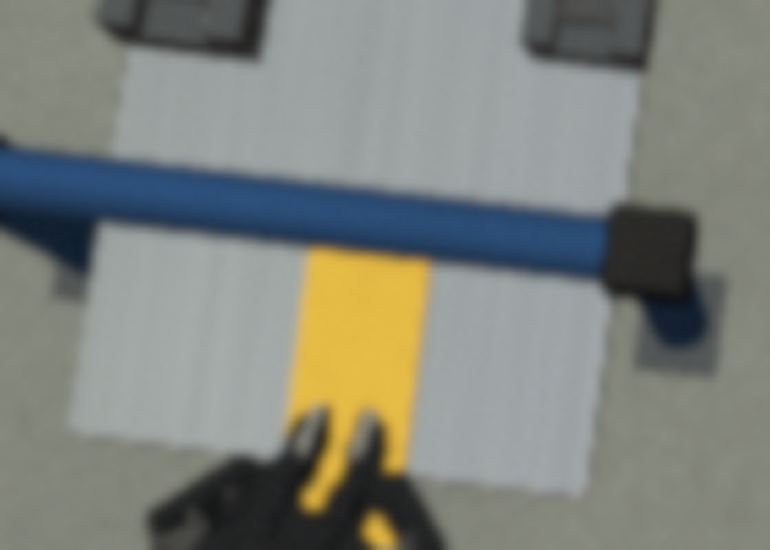

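```bash
python3 - <<'E'
from fit import *
from sc import s2w,SC,SY
L=[(75,28,93),(75,-28,93)]
uv=[(320+415/5-.4,170+328/5-.4),(320+333/5-.4,170+362/5-.4)]
x,r=fit([("scene",L,uv)],[500,246,-.07]); print(x,r)
L2=L+[(0,28,93),(0,-28,93)]
d=x[:2]-SC; c,s=np.cos(SY),np.sin(SY); print("scale frame",c*d[0]+s*d[1],-s*d[0]+c*d[1])
E
python3 - <<'E'
from sc import *
p,Rt,s=now()
q=(p,Rt)
B=tool(YAW,np.radians(22)); C=tool(np.pi/2-.08,0)
w=[(p+[-25,2,60],tool(YAW,np.radians(34))),(np.array([450,252,160]),tool(YAW,np.radians(10)))]
for x in w: rows(q[0],q[1],[x],0); q=x
E
```

```text
[ 4.98776432e+02  2.44591429e+02 -4.27250760e-02] [[0.1, -0.1], [-0.1, 0.1]]
scale frame -89.79325269834169 -10.827563886396177
max 0.307
[[0.0,0.027,0.0,-0.011,0.0,-0.031,0],[0.0,0.053,0.0,-0.022,0.0,-0.061,0],[0.0,0.08,0.0,-0.032,0.0,-0.092,0],[0.0,0.107,0.0,-0.043,0.0,-0.123,0],[0.0,0.134,0.0,-0.054,0.0,-0.153,0],[0.0,0.16,0.0,-0.065,0.0,-0.184,0],[0.0,0.187,0.0,-0.075,0.0,-0.215,0],[0.0,0.214,0.0,-0.086,0.0,-0.245,0],[0.0,0.24,0.0,-0.097,-0.001,-0.276,0],[0.0,0.267,0.0,-0.108,-0.001,-0.307,0]]
max 0.8
[[0.0,0.08,0.0,0.002,0.001,-0.009,0],[0.0,0.16,0.0,0.004,0.002,-0.017,0],[0.0,0.24,0.0,0.006,0.003,-0.026,0],[0.0,0.32,0.0,0.008,0.004,-0.034,0],[0.0,0.4,0.0,0.01,0.005,-0.043,0],[0.0,0.48,0.0,0.012,0.006,-0.051,0],[0.0,0.56,0.0,0.014,0.007,-0.06,0],[0.0,0.64,0.0,0.016,0.008,-0.068,0],[0.0,0.72,0.0,0.018,0.008,-0.077,0],[0.0,0.8,0.0,0.02,0.009,-0.085,0]]
```

The cover centre is at scale x=-90 (35 mm overhang), flat. I'll lift off vertically, then back and untilt, opening the fingers.

move_arm(increments=[[[0,0,0,-0.017,0,-0.0186,210],[0,0,0,-0.034,0,-0.037,210],[0,0,0,-0.05,0,-0.056,210],[0,0.04,0,-0.065,0,-0.09,210],[0,0.08,0,-0.078,0,-0.13,210],[0,0.12,0,-0.087,0,-0.17,0],[0,0.16,0,-0.095,0,-0.21,0],[0,0.2,0,-0.1,0,-0.24,0],[0,0.24,0,-0.105,0,-0.275,0],[0,0.267,0,-0.108,0,-0.307,0]]])

```text
clock: 23.03
position: [462.1, 248.6, 147.2]
eef_rot: [[-0.828, 0.085, 0.554], [0.07, 0.996, -0.049], [-0.556, -0.001, -0.831]]
contact_force: [-0.0, -0.8, -0.8]
opening: 74.7
```

move_arm(increments=[[[0,0.08,0,0.002,0.001,-0.009,0],[0,0.16,0,0.004,0.002,-0.017,0],[0,0.24,0,0.006,0.003,-0.026,0],[0,0.32,0,0.008,0.004,-0.034,0],[0,0.4,0,0.01,0.005,-0.043,0],[0,0.48,0,0.012,0.006,-0.051,0],[0,0.56,0,0.014,0.007,-0.06,0],[0,0.64,0,0.016,0.008,-0.068,0],[0,0.72,0,0.018,0.008,-0.077,0],[0,0.8,0,0.02,0.009,-0.085,0]]])

```text
clock: 23.87
position: [449.5, 251.6, 158.7]
eef_rot: [[-0.982, 0.085, 0.169], [0.084, 0.996, -0.016], [-0.169, -0.001, -0.986]]
contact_force: [-1.4, -0.1, 0.0]
opening: 85.5
```

```bash
python3 - <<'E'
from sc import *
p,Rt,s=now(); print(p,Rt.round(3),s["contact_force"],s["opening"],np.round(s["joint_positions"],2),robot.nose_length)
for c in("scene","top","wrist"):
    im=imaging.read_camera(c); cv2.imwrite(f"pics/{c}14.png",im[:,:,::-1])
b=cv2.imread("pics/scene14.png"); cv2.imwrite("pics/s14z.png",cv2.resize(b[150:290,300:480],None,fx=4.2,fy=4.2,interpolation=2))
E
```

```text
[449.48304688 251.557653   158.71825001] [[-0.982  0.085  0.169]
 [ 0.084  0.996 -0.016]
 [-0.169 -0.001 -0.986]] [-1.37048869 -0.11982189  0.04531028] 85.48632329810094 [ 0.52 -0.31  1.94 -0.1   1.37 -0.96] 17.0
```

View pics/wrist14.png

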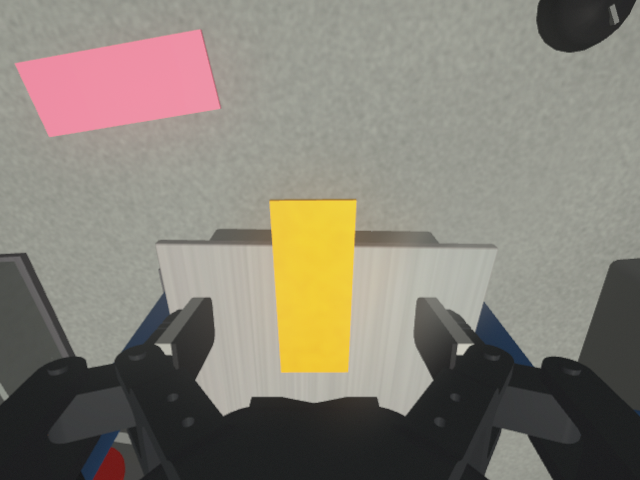

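View pics/s14z.png

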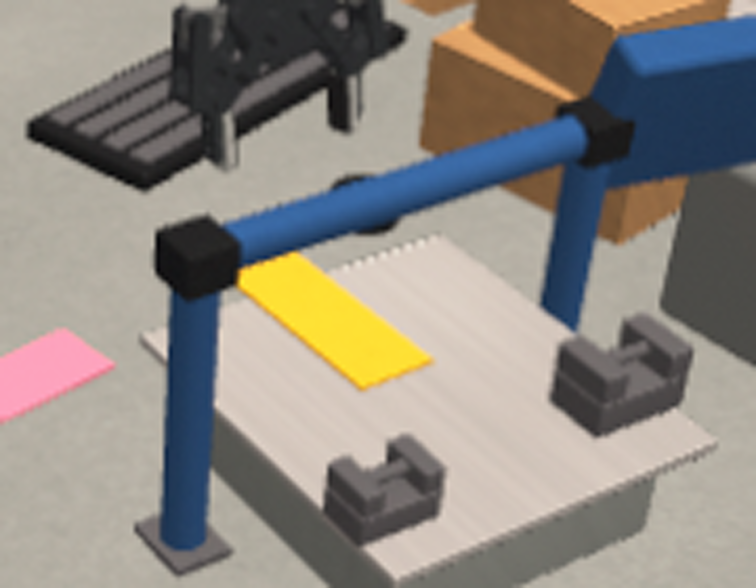

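```bash
python3 - <<'E'
from sc import *
from scipy.optimize import least_squares
P=imaging.camera_params("wrist")
im=cv2.imread("pics/wrist14.png"); hsv=cv2.cvtColor(im,cv2.COLOR_BGR2HSV)
m=cv2.inRange(hsv,(20,120,120),(35,255,255)); cs,_=cv2.findContours(m,cv2.RETR_EXTERNAL,cv2.CHAIN_APPROX_NONE)
c=max(cs,key=cv2.contourArea); ap=cv2.approxPolyDP(c,8,True)[:,0]; print(ap.tolist())
r=cv2.minAreaRect(c)
W=np.array([onz("wrist",a+0.0,93,P)[:2] for a in c[:,0]]); (cx,cy),(w,h),an=cv2.minAreaRect(W.astype(np.float32)); print(cx,cy,w,h,an)
pts=np.array([onz("wrist",a,93,P) for a in ap]); print(pts.round(1))
for e in [(157,243),(496,246)]: print("edge",onz("wrist",e,90,P).round(1))
print("pred edge",s2w(-130,120,90),s2w(-130,-120,90))
E
```

```text
[[270, 200], [281, 371], [347, 371], [356, 201]]
499.35931396484375 247.60235595703125 56.697113037109375 150.82398986816406 85.68231964111328
[[422.5 226.   93. ]
 [571.3 214.   93. ]
 [575.9 268.9  93. ]
 [427.9 281.1  93. ]]
edge [447.7 143.1  90. ]
edge [470.  377.3  90. ]
pred edge [471.68392282 378.74965635  90.        ] [447.98659837 139.92244514  90.        ]
```

The wrist view gives the cover at (499.4,247.6), yaw -0.079, overhang about 34 mm, lying flat; the scene view agrees. I'll go over the overhang, vertical.

```bash
python3 - <<'E'
from sc import *
p,Rt,s=now()
C=tool(np.pi/2-.079,0)
g=np.array([499.4,247.6])-59*np.array([np.cos(-.079),np.sin(-.079)]); print(g)
q=(p,Rt)
for x in [(np.r_[g,112],C),(np.r_[g,57.5],C)]: rows(q[0],q[1],[x],0,hold=1); q=x
E
```

```text
[440.58401377 252.2561533 ]
max 0.33
[[-0.001,0.037,-0.001,0.01,0.0,0.024,0],[-0.001,0.073,-0.003,0.019,0.0,0.049,0],[-0.002,0.11,-0.004,0.029,0.0,0.073,0],[-0.002,0.147,-0.006,0.038,0.0,0.098,0],[-0.003,0.183,-0.007,0.048,0.0,0.122,0],[-0.003,0.22,-0.009,0.058,0.001,0.147,0],[-0.004,0.257,-0.01,0.067,0.001,0.171,0],[-0.004,0.293,-0.012,0.077,0.001,0.196,0],[-0.005,0.33,-0.013,0.087,0.001,0.22,0],[-0.005,0.33,-0.013,0.087,0.001,0.22,0]]
max 0.273
[[0.0,0.0,0.0,0.0,0.0,0.03,0],[0.0,0.0,0.0,0.0,0.0,0.061,0],[0.0,0.0,0.0,0.0,0.0,0.091,0],[0.0,0.0,0.0,0.0,0.0,0.121,0],[0.0,0.0,0.0,0.0,0.0,0.151,0],[0.0,0.0,0.0,0.0,0.0,0.182,0],[0.0,0.0,0.0,0.0,0.0,0.212,0],[0.0,0.0,0.0,0.0,0.0,0.242,0],[0.0,0.0,0.0,0.0,0.0,0.273,0],[0.0,0.0,0.0,0.0,0.0,0.273,0]]
```

move_arm(increments=[[[0,0.037,-0.001,0.01,0,0.024,0],[0,0.073,-0.003,0.019,0,0.049,0],[0,0.11,-0.004,0.029,0,0.073,0],[0,0.147,-0.006,0.038,0,0.098,0],[0,0.183,-0.007,0.048,0,0.122,0],[0,0.22,-0.009,0.058,0,0.147,0],[-0.004,0.257,-0.01,0.067,0,0.171,0],[-0.004,0.293,-0.012,0.077,0,0.196,0],[-0.005,0.33,-0.013,0.087,0.001,0.22,0],[-0.005,0.33,-0.013,0.087,0.001,0.22,0]]])

```text
clock: 24.85
position: [439.8, 252.2, 110.7]
eef_rot: [[-0.997, 0.079, -0.004], [0.079, 0.997, -0.0], [0.004, -0.0, -1.0]]
contact_force: [0.0, -0.5, -0.5]
opening: 85.1
```

```bash
python3 - <<'E'
from sc import *
p,Rt,s=now(); print(p,Rt.round(3),s["contact_force"],s["opening"])
P=imaging.camera_params("wrist")
for c in("scene","wrist"):
    im=imaging.read_camera(c); cv2.imwrite(f"pics/{c}15.png",im[:,:,::-1])
im=cv2.imread("pics/wrist15.png"); hsv=cv2.cvtColor(im,cv2.COLOR_BGR2HSV)
m=cv2.inRange(hsv,(20,120,100),(35,255,255)); cs,_=cv2.findContours(m,cv2.RETR_EXTERNAL,cv2.CHAIN_APPROX_NONE)
c=max(cs,key=cv2.contourArea); ap=cv2.approxPolyDP(c,6,True)[:,0]
for a in ap: print(a,onz("wrist",a,93,P).round(1), (Rt.T@(onz("wrist",a,93,P)-p)).round(1))
b=cv2.imread("pics/scene15.png"); cv2.imwrite("pics/s15z.png",cv2.resize(b[150:290,300:480],None,fx=4.2,fy=4.2,interpolation=2))
E
```

```text
[439.8355908  252.21590696 110.66938228] [[-0.997  0.079 -0.004]
 [ 0.079  0.997 -0.   ]
 [ 0.004 -0.    -1.   ]] [ 0.00332366 -0.46267892 -0.51339623] 85.05876655526112
[262 250] [422.3 226.2  93. ] [ 15.4 -27.3  17.7]
[267 396] [515.5 218.1  93. ] [-78.2 -28.   17.4]
[357 396] [519.9 273.2  93. ] [-78.2  27.2  17.4]
[363 250] [426.5 280.6  93. ] [15.4 27.2 17.7]
```

View pics/wrist15.png

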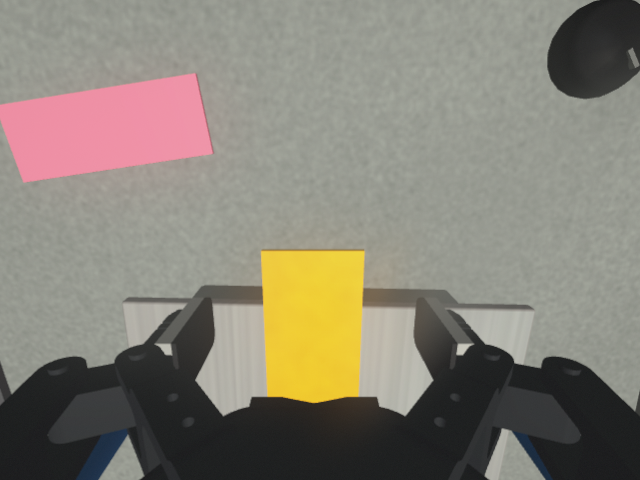

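View pics/s15z.png

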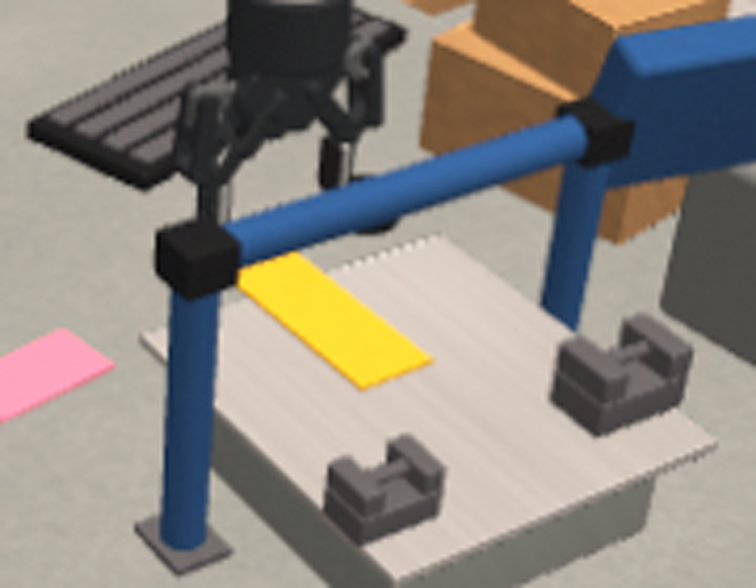

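The fingers straddle the overhang symmetrically: cover edges at tool y ±27, front end at tool x +15. Descending.

move_arm(increments=[[[0,0,0,0,0,0.03,0],[0,0,0,0,0,0.062,0],[0,0,0,0,0,0.095,0],[0,0,0,0,0,0.13,0],[0,0,0,0,0,0.165,0],[0,0,0,0,0,0.2,0],[0,0,0,0,0,0.235,0],[0,0,0,0,0,0.265,0],[0,0,0,0,0,0.29,0],[0,0,0,0,0,0.295,0]]])

```text
clock: 25.78
position: [439.7, 252.3, 51.9]
eef_rot: [[-0.997, 0.078, -0.002], [0.078, 0.997, 0.0], [0.002, -0.0, -1.0]]
contact_force: [0.5, 0.3, -1.0]
opening: 85.6
```

```bash
python3 - <<'E'
from sc import *
p,Rt,s=now(); print(p,Rt.round(3),s["contact_force"],s["opening"])
for c in("scene","wrist"):
    im=imaging.read_camera(c); cv2.imwrite(f"pics/{c}16.png",im[:,:,::-1])
b=cv2.imread("pics/scene16.png"); cv2.imwrite("pics/s16z.png",cv2.resize(b[150:290,300:480],None,fx=4.2,fy=4.2,interpolation=2))
E
```

```text
[439.74124546 252.31398561  51.91482492] [[-0.997  0.078 -0.002]
 [ 0.078  0.997  0.   ]
 [ 0.002 -0.    -1.   ]] [ 0.49150502  0.25310685 -0.98832509] 85.5799355402788
```

View pics/wrist16.png

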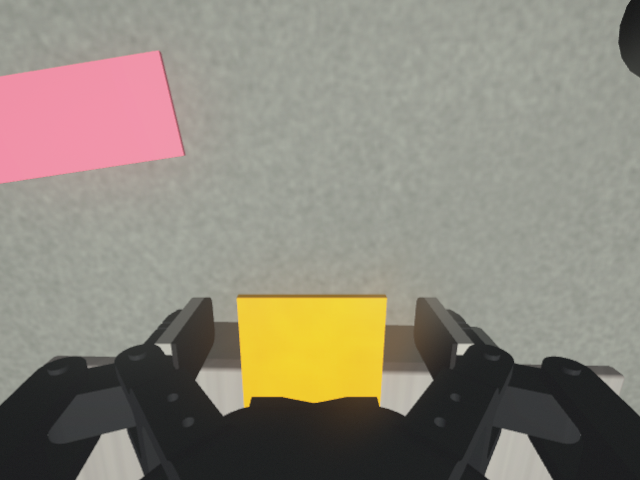

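View pics/s16z.png

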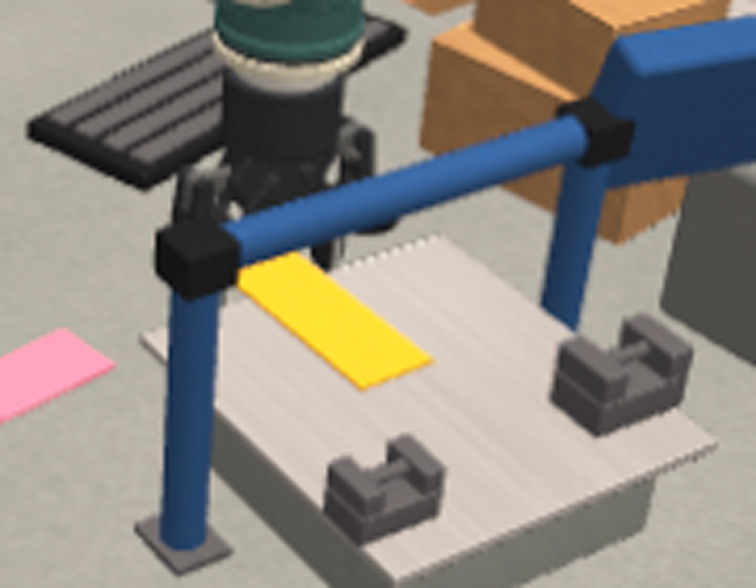

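The fingertips stand about 13 mm below the cover's top, on both sides. Closing with 60 N.

move_arm(increments=[[[0,0,0,0,0,0,40],[0,0,0,0,0,0,60],[0,0,0,0,0,0,75],[0,0,0,0,0,0,90],[0,0,0,0,0,0,110],[0,0,0,0,0,0,255],[0,0,0,0,0,0,255],[0,0,0,0,0,0,255],[0,0,0,0,0,0,255],[0,0,0,0,0,0,255]]], squeeze=60)

```text
clock: 26.72
position: [440.3, 252.6, 53.6]
eef_rot: [[-0.997, 0.078, 0.0], [0.078, 0.997, 0.001], [0.0, 0.001, -1.0]]
contact_force: [-1.9, -0.3, 5.0]
opening: 53.9
```

```bash
python3 - <<'E'
from sc import *
p,Rt,s=now(); print(p,Rt.round(3),s["contact_force"],s["opening"])
for c in("scene","wrist"):
    im=imaging.read_camera(c); cv2.imwrite(f"pics/{c}17.png",im[:,:,::-1])
E
```

```text
[440.26527345 252.57038644  53.607428  ] [[-0.997  0.078  0.   ]
 [ 0.078  0.997  0.001]
 [ 0.     0.001 -1.   ]] [-1.87220487 -0.29257403  5.04286615] 53.89264671495423
```

View pics/wrist17.png

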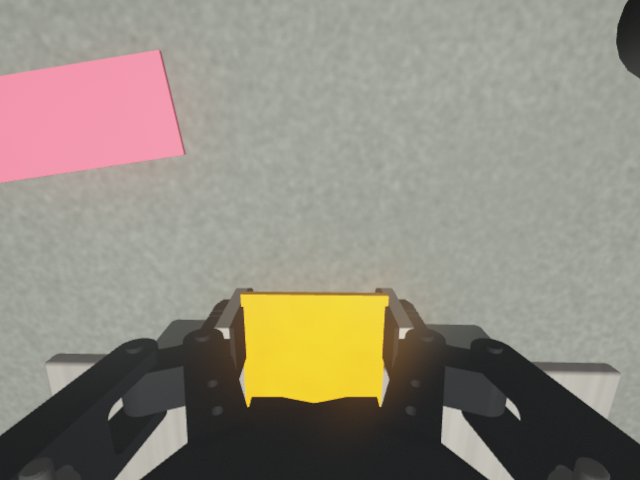

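Gripped (opening 53.9, pads on both long sides). Lifting.

move_arm(increments=[[[0,0,0,0,0,-0.01,255],[0,0,0,0,0,-0.03,255],[0,0,0,0,0,-0.06,255],[0,0,0,0,0,-0.1,255],[0,0,0,0,0,-0.14,255],[0,0,0,0,0,-0.18,255],[0,0,0,0,0,-0.22,255],[0,0,0,0,0,-0.25,255],[0,0,0,0,0,-0.26,255],[0,0,0,0,0,-0.26,255]]])

```text
clock: 27.65
position: [440.3, 252.6, 105.7]
eef_rot: [[-0.997, 0.078, 0.0], [0.078, 0.997, 0.001], [-0.0, 0.001, -1.0]]
contact_force: [0.5, 0.9, -1.5]
opening: 53.6
```

```bash
python3 - <<'E'
from sc import *
p,Rt,s=now(); print(p,Rt.round(3),s["contact_force"],s["opening"])
for c in("scene","wrist"):
    im=imaging.read_camera(c); cv2.imwrite(f"pics/{c}18.png",im[:,:,::-1])
b=cv2.imread("pics/scene18.png"); cv2.imwrite("pics/s18z.png",cv2.resize(b[150:290,300:480],None,fx=4.2,fy=4.2,interpolation=2))
E
```

```text
[440.33712351 252.58869179 105.72588127] [[-0.997  0.078  0.   ]
 [ 0.078  0.997  0.001]
 [-0.     0.001 -1.   ]] [ 0.49146862  0.92914129 -1.49307019] 53.62429316195975
```

View pics/wrist18.png

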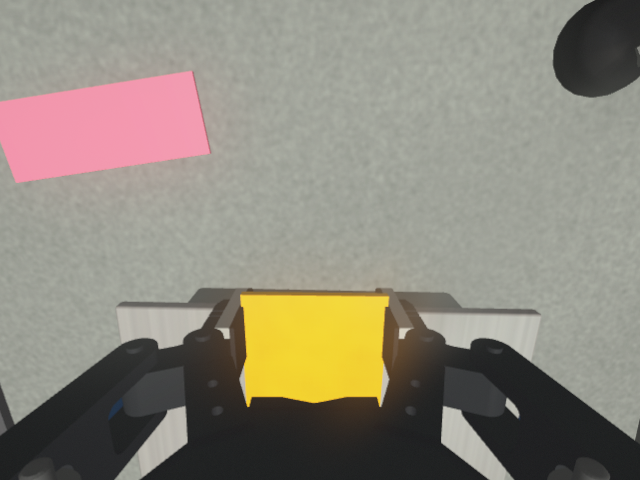

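View pics/s18z.png

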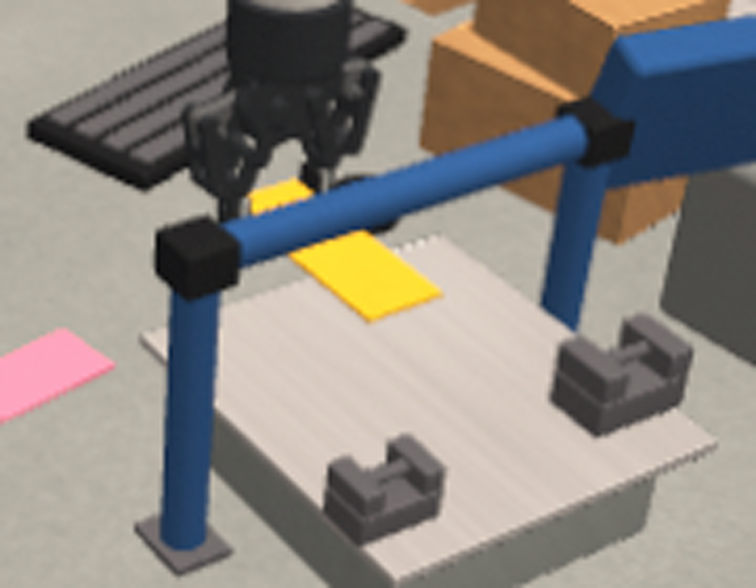

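The cover is lifted level (wrist: front edge at row 294 in both columns, centred). I'll back out from under the bar, rise and carry it over to the drive.

```bash
python3 - <<'E'
from sc import *
p,Rt,s=now()
A=tool(np.pi/2-.078); C=tool(np.pi/2-.0317)
q=(p,Rt)
for x in [([378,257,120],A),([375,150,235],A),([410,-20,230],C),([535,-72.8,160],C)]:
    rows(q[0],q[1],[x],255,ease=True); q=(np.array(x[0]),x[1])
E
```

```text
max 0.311
[[0.0,0.0,0.0,0.009,0.0,-0.002,255],[0.0,0.0,0.0,0.032,0.0,-0.008,255],[0.0,0.0,0.0,0.067,0.0,-0.016,255],[0.0,-0.001,0.0,0.109,-0.001,-0.027,255],[0.0,-0.001,0.0,0.155,-0.001,-0.038,255],[0.0,-0.001,-0.001,0.201,-0.001,-0.049,255],[0.0,-0.001,-0.001,0.244,-0.001,-0.06,255],[0.001,-0.002,-0.001,0.279,-0.001,-0.068,255],[0.001,-0.002,-0.001,0.302,-0.001,-0.074,255],[0.001,-0.002,-0.001,0.311,-0.001,-0.076,255]]
max 0.575
[[0.0,0.0,0.0,-0.001,-0.015,-0.016,255],[0.0,0.0,0.0,-0.003,-0.056,-0.06,255],[0.0,0.0,0.0,-0.006,-0.115,-0.124,255],[0.0,0.0,0.0,-0.009,-0.188,-0.202,255],[0.0,0.0,0.0,-0.013,-0.267,-0.287,255],[0.0,0.0,0.0,-0.017,-0.346,-0.373,255],[0.0,0.0,0.0,-0.021,-0.419,-0.451,255],[0.0,0.0,0.0,-0.024,-0.479,-0.515,255],[0.0,0.0,0.0,-0.026,-0.52,-0.559,255],[0.0,0.0,0.0,-0.027,-0.535,-0.575,255]]
max 0.834
[[0.0,0.0,-0.002,-0.007,-0.023,0.001,255],[0.0,0.0,-0.009,-0.025,-0.087,0.003,255],[0.0,0.0,-0.019,-0.052,-0.18,0.005,255],[0.0,0.0,-0.031,-0.085,-0.293,0.009,255],[0.0,0.0,-0.044,-0.12,-0.417,0.013,255],[0.0,0.0,-0.057,-0.156,-0.54,0.016,255],[0.0,0.0,-0.069,-0.189,-0.654,0.02,255],[0.0,0.0,-0.079,-0.216,-0.747,0.022,255],[0.0,0.0,-0.086,-0.234,-0.81,0.024,255],[0.0,0.0,-0.088,-0.241,-0.834,0.025,255]]
max 0.633
[[0.0,0.0,0.0,-0.018,-0.007,0.01,255],[0.0,0.0,0.0,-0.066,-0.025,0.036,255],[0.0,0.0,0.0,-0.137,-0.053,0.076,255],[0.0,0.0,0.0,-0.223,-0.086,0.123,255],[0.0,0.0,0.0,-0.317,-0.122,0.175,255],[0.0,0.0,0.0,-0.41,-0.158,0.227,255],[0.0,0.0,0.0,-0.496,-0.191,0.274,255],[0.0,0.0,0.0,-0.567,-0.219,0.314,255],[0.0,0.0,0.0,-0.615,-0.237,0.34,255],[0.0,0.0,0.0,-0.633,-0.244,0.35,255]]
```

move_arm(increments=[[[0,0,0,0.009,0,-0.002,255],[0,0,0,0.032,0,-0.008,255],[0,0,0,0.067,0,-0.016,255],[0,0,0,0.109,0,-0.027,255],[0,0,0,0.155,0,-0.038,255],[0,0,0,0.2,0,-0.049,255],[0,0,0,0.244,0,-0.06,255],[0,0,0,0.28,0,-0.068,255],[0,0,0,0.302,0,-0.074,255],[0,0,0,0.31,0,-0.076,255]]])

```text
clock: 28.58
position: [377.7, 257.5, 120.7]
eef_rot: [[-0.997, 0.078, 0.0], [0.078, 0.997, 0.001], [0.0, 0.001, -1.0]]
contact_force: [0.1, -0.8, -0.7]
opening: 53.9
```

move_arm(increments=[[[0,0,0,-0.001,-0.015,-0.016,255],[0,0,0,-0.003,-0.056,-0.06,255],[0,0,0,-0.006,-0.115,-0.124,255],[0,0,0,-0.009,-0.188,-0.2,255],[0,0,0,-0.013,-0.267,-0.287,255],[0,0,0,-0.017,-0.346,-0.373,255],[0,0,0,-0.021,-0.42,-0.45,255],[0,0,0,-0.024,-0.48,-0.515,255],[0,0,0,-0.026,-0.52,-0.56,255],[0,0,0,-0.027,-0.535,-0.575,255]]])

```text
clock: 29.42
position: [375.8, 149.0, 237.1]
eef_rot: [[-0.997, 0.08, 0.002], [0.08, 0.997, 0.001], [-0.001, 0.001, -1.0]]
contact_force: [1.2, -0.2, -1.2]
opening: 53.9
```

move_arm(increments=[[[0,0,-0.002,-0.007,-0.023,0,255],[0,0,-0.009,-0.025,-0.087,0.003,255],[0,0,-0.019,-0.052,-0.18,0.005,255],[0,0,-0.031,-0.085,-0.293,0.009,255],[0,0,-0.044,-0.12,-0.417,0.013,255],[0,0,-0.057,-0.156,-0.54,0.016,255],[0,0,-0.07,-0.19,-0.654,0.02,255],[0,0,-0.08,-0.216,-0.747,0.022,255],[0,0,-0.086,-0.234,-0.81,0.024,255],[0,0,-0.088,-0.24,-0.834,0.025,255]]])

```text
clock: 30.25
position: [410.2, -21.2, 228.9]
eef_rot: [[-0.999, 0.034, -0.002], [0.034, 0.999, 0.001], [0.002, 0.0, -1.0]]
contact_force: [-0.5, 0.1, -1.1]
opening: 53.8
```

move_arm(increments=[[[0,0,0,-0.018,-0.007,0.01,255],[0,0,0,-0.066,-0.025,0.036,255],[0,0,0,-0.137,-0.053,0.076,255],[0,0,0,-0.223,-0.086,0.123,255],[0,0,0,-0.317,-0.122,0.175,255],[0,0,0,-0.41,-0.158,0.227,255],[0,0,0,-0.496,-0.19,0.274,255],[0,0,0,-0.567,-0.22,0.314,255],[0,0,0,-0.615,-0.237,0.34,255],[0,0,0,-0.633,-0.244,0.35,255]]])

```text
clock: 31.08
position: [536.0, -72.2, 157.7]
eef_rot: [[-0.999, 0.032, -0.003], [0.032, 1.0, 0.001], [0.003, 0.001, -1.0]]
contact_force: [-0.1, 0.5, -0.6]
opening: 54.0
```

```bash
python3 - <<'E'
from sc import *
from fit import T
p,Rt,s=now(); print(p,Rt.round(4),s["contact_force"],s["opening"],s["clock"])
P=imaging.camera_params("wrist")
for c in("wrist","scene"):
    im=imaging.read_camera(c); cv2.imwrite(f"pics/{c}19.png",im[:,:,::-1])
rim=[(-75,22,75),(-75,-22,75),(-60,15,75),(-60,-15,75)]
print(proj("wrist",T([564,-74.7,-.0317],rim),P).round(1).tolist())
E
```

```text
[536.04736504 -72.21832816 157.7390489 ] [[-0.9995  0.0316 -0.003 ]
 [ 0.0316  0.9995  0.0011]
 [ 0.003   0.001  -1.    ]] [-0.0847508   0.47641265 -0.6477545 ] 54.03962001227572 31.0833
[[341.9, 180.0], [278.9, 180.0], [331.5, 201.3], [289.4, 201.3]]
```

View pics/wrist19.png

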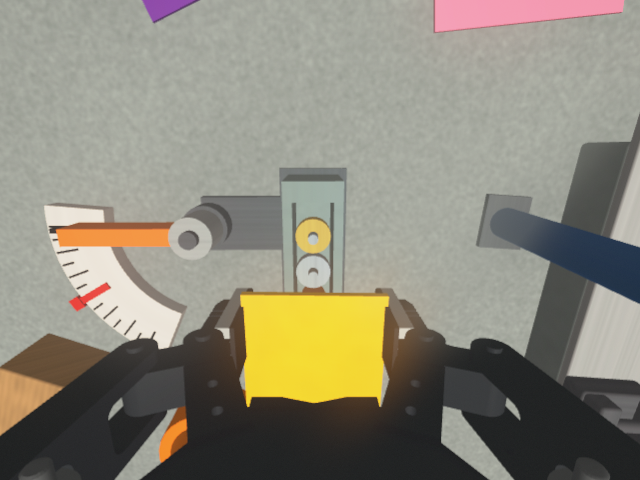

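View pics/scene19.png

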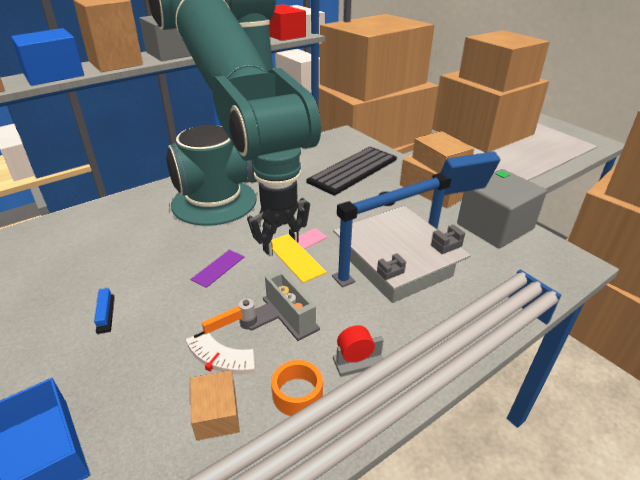

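```bash
python3 - <<'E'
import cv2
a=cv2.imread("pics/wrist19.png"); cv2.imwrite("pics/w19z.png",cv2.resize(a[160:310,230:400],None,fx=4.5,fy=4,interpolation=cv2.INTER_CUBIC))
E
```

```text
(no output)
```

View pics/w19z.png

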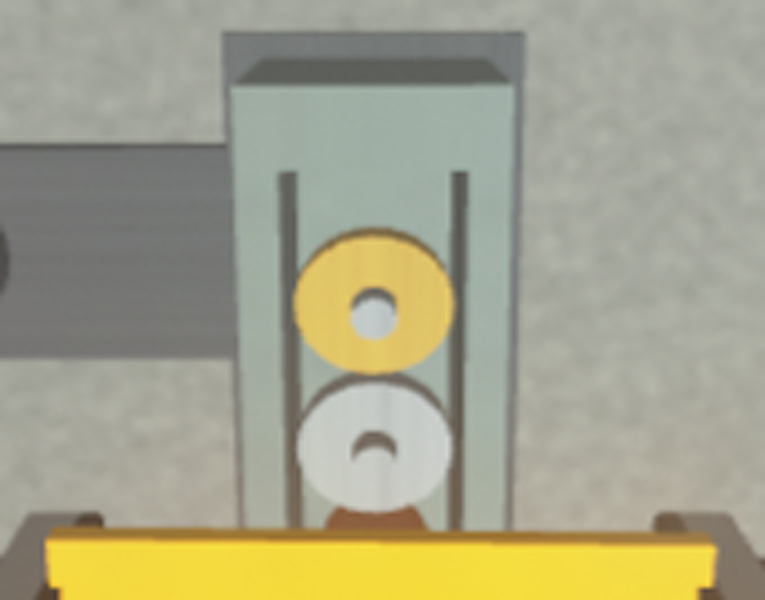

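The wrist view shows the rim's front corners at (281,181.5) and (344.7,181.5): centred on the tool axis, parallel to it, and about 1 mm farther than modelled. I'll go down to just above the rim.

move_arm(increments=[[[0,0,0,0.02,0,0.02,255],[0,0,0,0.05,0,0.06,255],[0,0,0,0.08,-0.001,0.12,255],[0,0,0,0.11,-0.002,0.19,255],[0,0,0,0.135,-0.003,0.27,255],[0,0,0,0.15,-0.004,0.34,255],[0,0,0,0.153,-0.004,0.41,255],[0,0,0,0.153,-0.004,0.46,255],[0,0,0,0.153,-0.004,0.488,255],[0,0,0,0.153,-0.004,0.488,255]]])

```text
clock: 32.02
position: [503.8, -72.3, 61.2]
eef_rot: [[-0.999, 0.032, -0.002], [0.032, 0.999, 0.001], [0.002, 0.001, -1.0]]
contact_force: [-0.0, -0.2, -0.9]
opening: 53.6
```

```bash
python3 - <<'E'
from sc import *
p,Rt,s=now(); print(p,Rt.round(4),s["contact_force"],s["opening"],s["clock"])
for c in("wrist","scene","top"):
    im=imaging.read_camera(c); cv2.imwrite(f"pics/{c}20.png",im[:,:,::-1])
b=cv2.imread("pics/scene20.png"); cv2.imwrite("pics/s20z.png",cv2.resize(b[240:350,230:350],None,fx=5.4,fy=5.4,interpolation=2))
b=cv2.imread("pics/top20.png"); cv2.imwrite("pics/t20z.png",cv2.resize(b[190:290,320:450],None,fx=6,fy=6,interpolation=2))
E
```

```text
[503.77321341 -72.30835096  61.24068026] [[-9.995e-01  3.240e-02 -2.000e-03]
 [ 3.240e-02  9.995e-01  8.000e-04]
 [ 2.000e-03  7.000e-04 -1.000e+00]] [-0.049972   -0.24249744 -0.93091161] 53.615310450481516 32.0167
```

View pics/s20z.png

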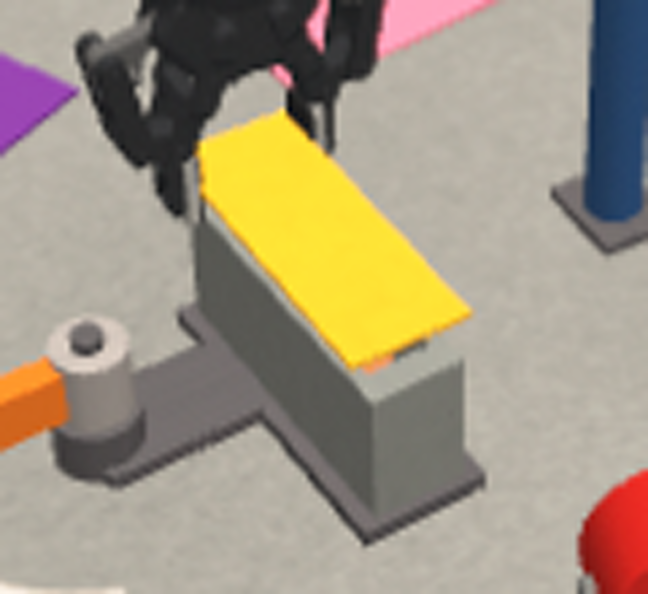

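View pics/wrist20.png

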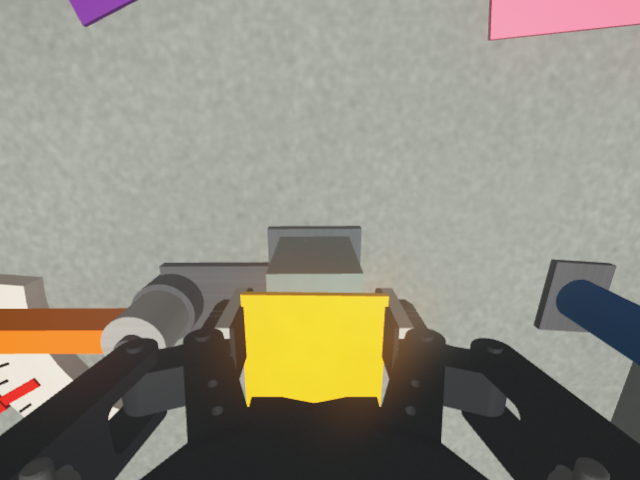

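Laterally centred (rim mid col 314, cover mid 314.8); it needs about 1.5 mm forward. I'll lower to 3 mm above the rim.

move_arm(increments=[[[0,0,0,-0.002,0,0.01,255],[0,0,0,-0.004,0,0.02,255],[0,0,0,-0.006,0,0.035,255],[0,0,0,-0.007,0,0.05,255],[0,0,0,-0.008,0,0.065,255],[0,0,0,-0.008,0,0.078,255],[0,0,0,-0.008,0,0.09,255],[0,0,0,-0.008,0,0.098,255],[0,0,0,-0.008,0,0.1,255],[0,0,0,-0.008,0,0.1,255]]])

```text
clock: 33.0
position: [505.9, -72.5, 42.3]
eef_rot: [[-0.999, 0.032, -0.001], [0.032, 0.999, 0.001], [0.001, 0.001, -1.0]]
contact_force: [-0.5, 0.0, 0.1]
opening: 53.8
```

```bash
python3 - <<'E'
from sc import *
p,Rt,s=now(); print(p,Rt.round(4),s["contact_force"],s["opening"],s["clock"])
for c in("wrist","scene"):
    im=imaging.read_camera(c); cv2.imwrite(f"pics/{c}21.png",im[:,:,::-1])
b=cv2.imread("pics/scene21.png"); cv2.imwrite("pics/s21z.png",cv2.resize(b[240:350,230:350],None,fx=5.4,fy=5.4,interpolation=2))
b=cv2.imread("pics/wrist21.png"); cv2.imwrite("pics/w21z.png",cv2.resize(b[210:320,220:400],None,fx=4.4,fy=4.4,interpolation=2))
E
```

```text
[505.91557107 -72.50296832  42.30476955] [[-9.995e-01  3.240e-02 -7.000e-04]
 [ 3.240e-02  9.995e-01  6.000e-04]
 [ 8.000e-04  5.000e-04 -1.000e+00]] [-0.49844257  0.00698067  0.09120854] 53.83643147892553 33.0
```

View pics/s21z.png

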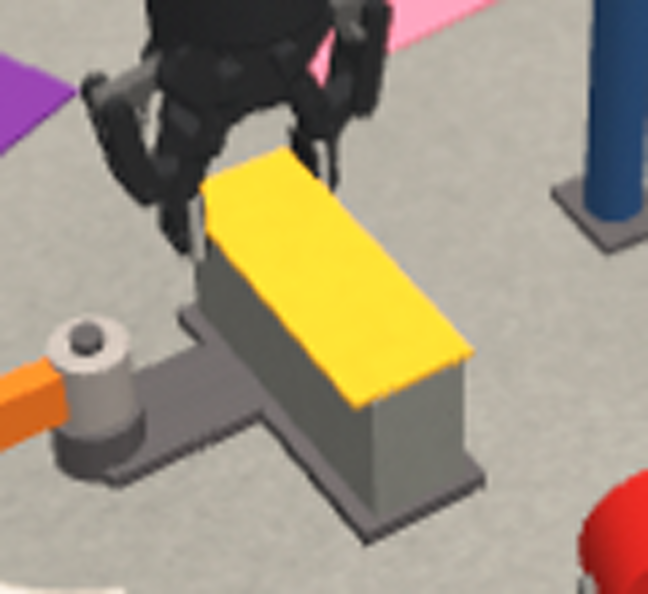

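View pics/w21z.png

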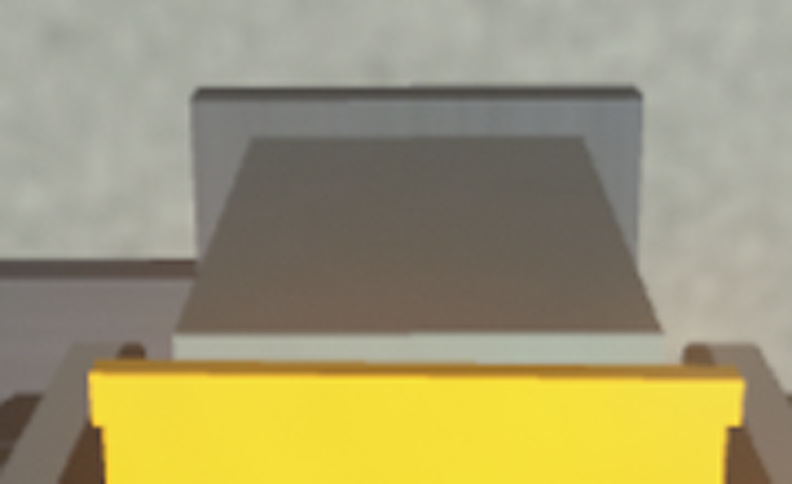

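Well aligned; lowering the last 4 mm.

move_arm(increments=[[[0,0,0,0.001,0,0.003,255],[0,0,0,0.002,0,0.006,255],[0,0,0,0.003,0,0.009,255],[0,0,0,0.003,0,0.012,255],[0,0,0,0.003,0,0.014,255],[0,0,0,0.003,0,0.016,255],[0,0,0,0.003,0,0.018,255],[0,0,0,0.003,0,0.019,255],[0,0,0,0.003,0,0.02,255],[0,0,0,0.003,0,0.02,255]]])

```text
clock: 33.93
position: [505.5, -72.6, 38.9]
eef_rot: [[-0.999, 0.033, -0.0], [0.033, 0.999, 0.0], [0.0, 0.0, -1.0]]
contact_force: [-3.4, -0.1, 5.3]
opening: 54.2
```

Contact at 5 N. Opening slowly.

move_arm(increments=[[[0,0,0,0,0,0,90],[0,0,0,0,0,0,84],[0,0,0,0,0,0,78],[0,0,0,0,0,0,70],[0,0,0,0,0,0,60],[0,0,0,0,0,0,45],[0,0,0,0,0,0,30],[0,0,0,0,0,0,15],[0,0,0,0,0,0,0],[0,0,0,0,0,0,0]]])

```text
clock: 34.77
position: [505.3, -72.5, 38.4]
eef_rot: [[-0.999, 0.032, -0.001], [0.032, 0.999, 0.001], [0.001, 0.001, -1.0]]
contact_force: [-0.2, 0.2, -0.5]
opening: 85.4
```

```bash
python3 - <<'E'
from sc import *
p,Rt,s=now(); print(p,s["contact_force"],s["opening"],s["clock"])
for c in("wrist","scene"):
    im=imaging.read_camera(c); cv2.imwrite(f"pics/{c}22.png",im[:,:,::-1])
b=cv2.imread("pics/scene22.png"); cv2.imwrite("pics/s22z.png",cv2.resize(b[240:350,230:350],None,fx=5.4,fy=5.4,interpolation=2))
E
```

```text
[505.34980165 -72.50295255  38.39371863] [-0.24744005  0.19314618 -0.46501639] 85.41389570891997 34.7667
```

View pics/s22z.png

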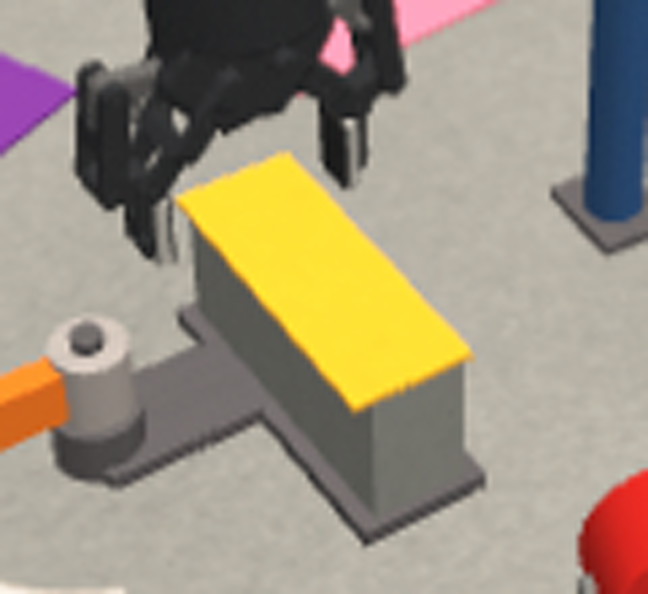

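View pics/wrist22.png

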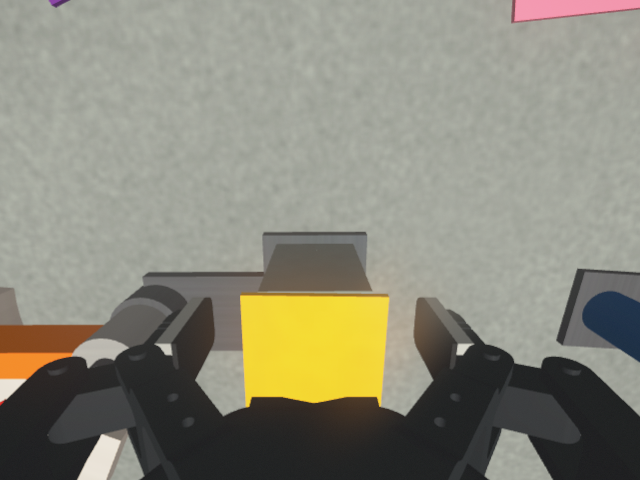

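The cover lies on the rim, released. I'll lift straight up and look again.

move_arm(increments=[[[0,0,0,0,0,-0.03,0],[0,0,0,0,0,-0.08,0],[0,0,0,0,0,-0.14,0],[0,0,0,0,0,-0.22,0],[0,0,0,0,0,-0.3,0],[0,0,0,0,0,-0.4,0],[0,0,0,0,0,-0.5,0],[0,0,0,0.05,0,-0.58,0],[0,0,0,0.1,0,-0.63,0],[0,0,0,0.12,0,-0.65,0]]])

```text
clock: 35.7
position: [481.4, -71.9, 171.6]
eef_rot: [[-0.999, 0.032, 0.003], [0.032, 0.999, -0.0], [-0.003, -0.0, -1.0]]
contact_force: [0.4, -0.2, 0.5]
opening: 85.2
```

```bash
python3 - <<'E'
from fit import *
s=telemetry.read_state(); print(s["position"],s["contact_force"],s["clock"])
Pw=imaging.camera_params("wrist")
for c in("wrist","scene","top"):
    im=imaging.read_camera(c); cv2.imwrite(f"pics/{c}23.png",im[:,:,::-1])
def corners(f):
    hsv=cv2.cvtColor(cv2.imread(f),cv2.COLOR_BGR2HSV); m=cv2.inRange(hsv,(20,120,100),(35,255,255))
    c=max(cv2.findContours(m,0,cv2.CHAIN_APPROX_NONE)[0],key=cv2.contourArea); return cv2.approxPolyDP(c,5,True)[:,0]
print("scene",corners("pics/scene23.png").tolist()); print("wrist",corners("pics/wrist23.png").tolist())
cv=[(75,28,78),(75,-28,78),(-75,-28,78),(-75,28,78)]
print("expected scene",proj("scene",T([564,-74.7,-.0317],cv)).round(1).tolist())
b=cv2.imread("pics/scene23.png"); c=cv2.resize(b[240:350,230:350],None,fx=5.4,fy=5.4,interpolation=2)
cv2.polylines(c,[((proj("scene",T([564,-74.7,-.0317],cv))-[230,240]+.5)*5.4).round().astype(int)],True,(0,0,255),1); cv2.imwrite("pics/s23z.png",c)
E
```

```text
[481.37629956 -71.8977615  171.62927019] [ 0.36121729 -0.23071904  0.46384858] 35.7
scene [[263, 276], [295, 315], [316, 305], [283, 268]]
wrist [[278, 251], [281, 396], [308, 402], [344, 397], [350, 252]]
expected scene [[317.5, 304.4], [295.7, 314.7], [262.0, 276.1], [282.6, 267.6]]
```

View pics/s23z.png

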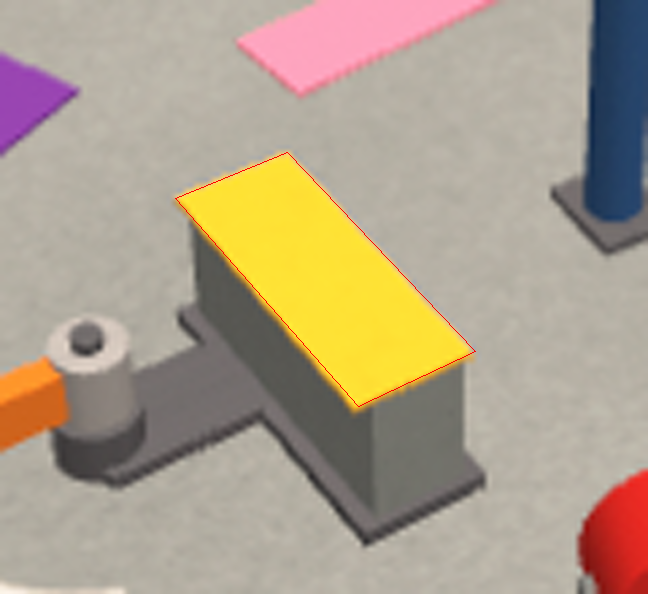

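View pics/scene23.png

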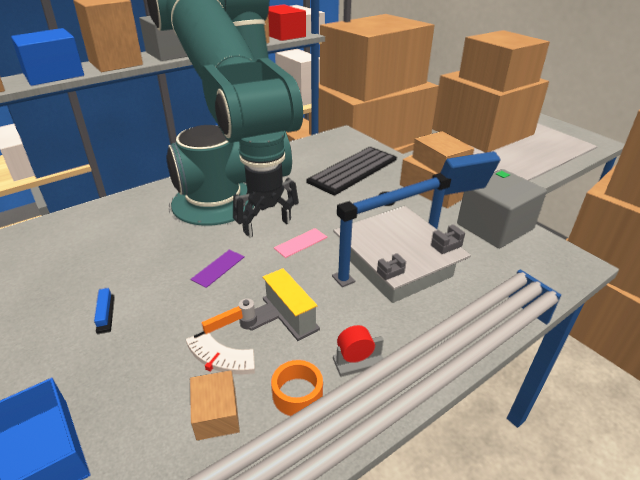

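The cover's outline matches the ideal outline on the rim to about a pixel. The sprung arm is at rest, the bystanders stand where they were, and the robot is clear.

```bash
python3 -c "
from station import robot
print(robot.sign_off())"
```

```text
the job is handed in; nothing more can be done
None
```

The diverter service is done and handed in at about 36 s of the 72 s allowed. The sign-off gives no verdict, so what follows rests on my own checks.

- **Sprung arm:** I pushed it to the red mark in small steps and held it there for about 1.8 s. My last estimates put the pointer at about 0.55–0.56 rad and the mark at about 0.53–0.54, roughly 2–3 mm past. The allowance is 8 mm. It then sprang back, and the final picture shows it at rest.
- **Cover:** I reached under the bar with the tool tilted 42°, pressed at about 10 N and dragged the cover out to an overhang of about 34 mm. I then gripped it by both long sides at 60 N, lifted it level and laid it on the housing.
- **Final checks:** In the scene picture the cover's outline falls within about a pixel (1–2 mm) of the ideal place on the rim and looks flat. The wrist view just before lowering put it about 1 mm off along the housing, with the sides centred. By eye the bystanders look unmoved; I did not measure them. The gripper was clear and open, with no contact force.

**Disagreement:** The fingertips did not stand 17 mm ahead of the TCP as stated. The cameras put them about 13 mm behind it when shut and about 26 mm behind when open. Because of this, my first push passed over the arm without touching it, and I corrected the heights from the pictures after that.

Calibration differences of 2–3 mm between the scene and wrist cameras were settled with the wrist view.

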